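Set the hold-down of the cake slicer with the tall setting block

ROBOT

A 6-joint arm with a two-finger parallel gripper is mounted at the origin on the work surface. World frame = base frame: x ahead of the robot, y to its left, z up, the work surface at z = 0. Lengths are in mm, angles in degrees, forces in N, time in s.
With the tool pointing down it reaches from about 275 to 725 mm from the base axis. Payload 15.9 kg.
Tool frame: the origin (TCP) lies at the very end of the fingers, on their centre line; the grasp point (between the pads) lies 19 mm behind it; y points along the fingers, z is the direction in which the jaws open and shut, and the axes are right-handed (so a half turn about y gives the same grasp; the last joint's range is limited). The gripper opens to 85 mm and grips with 20 to 120 N. Pads are 22 mm wide; open, the fingers measure 114 mm over their backs; the gripper's body (76 mm by 85 mm) begins 54 mm behind the grasp point. The pads swing forward as they close: fully open they stand 13 mm farther back than shut.
Start: joints at [-75.287, 12.198, -1.971, 75.831, 0, 90], TCP at [126.988, -483.59, 231.306] pointing down, gripper open.
Joint ranges: [-170.91, 170.91], [-42.67, 98.43], [-65.05, 77.54], [-120.47, 116.71], [-90, 82.35], [-180, 180]. Speed limits (degrees/s): [108.29, 108.29, 136.94, 147.25, 180, 180].

INTERFACE

Orientations are given as [roll, pitch, yaw] about the fixed x, y, z axes, in that order (R = Rz(yaw) Ry(pitch) Rx(roll)).
In Python, from cell import robot, viewer, spotter gives the robot as it stands. The module is installed in compiled form; this text tells all that it offers.
- The arm moves only by the shell command python3 -m handwheel 'ROWS' [FORCE]. ROWS is JSON, a list of rows, each a list of 5 numbers: the shift along the world's x, y, z in mm, then the turn about the world's z in degrees, then the finger opening in mm, from 0 to 85.4. A call has 1 to 10 rows; each row is the pose to reach, as a shift and turn from the pose commanded when the call began; what a row does not reach only later rows make up. A row lasts 1/12 s, in which the tool goes at most 41.7 mm and 7.16 degrees, less where a joint would pass 70% of its speed; a pose out of reach is approached as far as the arm can. A call with a gripper value outside its range is refused whole. The fingers move at their own pace and stop on an object; FORCE is the grip in N (left out, the last holds). Time passes only in rows, so rows that repeat a pose let the fingers close. It gives the time, the measured TCP pose, the force and the opening at its end, in the units of the state.
- robot.read_state(): the state, without advancing time (a new reading comes with each control period).
- viewer.grab_frame(name): name is "scene" or "top"; returns the picture (480x640x3 uint8, red, green, blue); there is no depth.
- viewer.camera_info(name): a dict with "mtx" (3x3 intrinsics, pixels), "pose" (4x4, takes a point from camera to world coordinates). Camera axes: x right, y down, z forward; pixel columns grow to the right and rows downward; lengths in mm; the calibration is good to about 2 mm. A picture is of the moment at which its call begins. camera_info takes no time and is no camera call.
- robot.finish_job(): hands the job in, once; it reports no verdict.
Trained networks look in the newest picture that a camera, given by its name, has taken for a name from the list of things; names that differ only in an ending like _2 or _b are one class to them, and where a whole thing is asked for, a point or a joint stands for the part that bears it (a point fixed in the world has none). Each returns a list of dicts, best first, with "score" (0 to 1); they miss things now and then, are a little off and sometimes report something else, mostly with a low value. They report only what shows in the picture. A call takes as long as a camera call. They do not tell look-alikes from the thing itself.
- spotter.recognise(camera, target): "extent" ([left, top, right, bottom] in pixels, round what is visible of it).
- spotter.trace(camera, target): "region" (480x640 bool, what is visible of it) and "extent" ([left, top, right, bottom] in pixels, round what is visible of it).
- spotter.tip_of(camera, target): "xy" ([column, row] in pixels: a listed point, or the origin of a listed thing).
The state is a dict: "time": time; "joints": joint angles; "dq": joint speeds; "tau": joint torques, N m; "position": TCP position; "tcp_rot": TCP orientation; "contact_force": force on the tool from outside, world axes, zero at the start; "moment": the same for the moment, N m; "width": finger opening in mm.
Only numpy, scipy, OpenCV 4.12 (cv2) and the standard library are available. Lean on these libraries where they do the work, as an engineer would, in place of code of your own. Each camera call takes 0.05 s, during which the arm holds its last target.

TASK

Set the slicer's overhead stop screw for the thick cakes: lay the taller of the two dark setting blocks lengthwise on the bed with its end reaching a little past the rubber foot, fetch the T-handled driver from its stand, nest its tapered nose in the screw head and turn it clockwise until the foot bears lightly on the block, so that the block can still be pulled out but just drags. Then draw the block back out along the bed so that it rubs under the foot, leave it lying flat on the bed on the infeed side, clear of the foot, and put the driver back upright, fully home, in its stand (driver or block first, as you like). Leave everything else on the bench where it is.

Things in the scene. Friction and masses are not known exactly. Their poses are not given: they have to be found in the camera images.
- slicer: Bench slicer for pressed cakes, bolted down, dark grey casting (foot x -63..117, y -223..138 mm). Origin on the bench exactly under the stop screw's axis. Own x points to the column (far) side; own y along the bed to the closed knife (outfeed), so the open infeed side is -y. Steel bed x -57..57, y -215..125 mm, top 22 mm above the bench; 6 mm high, 6 mm wide rails on it at x = +-43 mm.
- overarm (a point): Centre of the overarm's boss (radius 24 mm, 103..141 mm above the bench) through which the screw passes. The overarm, 36 mm wide, runs from it to a column at slicer x 69..111 mm, |y| < 33 mm, 140 mm tall. Axes as the slicer.
- knife (a point): Middle of the closed lever knife, which stands across the bed at slicer y 103..117 mm, up to 82 mm above the bench; its wooden handle reaches out to slicer x -180 mm, at 74 mm height. Not used.
- screw (a joint): Angle of the stop screw (rad), vertical axis. Grows clockwise seen from above, which lowers the foot 3.18 mm per rad (quick thread, 20 mm a turn). At 0 the free foot's face is 52 mm above the bed, so it meets the 46 mm block at 1.89. Starts at 0.5 to 1.25 (foot 4.4 to 2 mm above the block). Turning takes 0.12 N m; stays where left. Stops at -0.3 and 3.6.
- screw_mouth (a point): Centre of the mouth of the tapered square socket in the top of the screw head (round, 54 mm across, 40 mm tall): 193 mm above the bench at screw angle 0, sinking 3.18 mm per rad. z up; x and y are square to the socket's flats, parallel to the slicer's at angle 0, and turn with the screw. Socket 25 mm square at the mouth, 15 mm square 30 mm down.
- foot: Round rubber-faced hold-down foot on the lower end of the screw, 40 mm across, its lower edge chamfered 4 mm. It does not turn. It is cushioned: on the block it gives up to 4 mm, at 3 N per mm plus 0.8 N weight, so half a radian past first touch gives about 5.5 N, a light drag.
- foot_face (a point): Centre of the foot's lower face.
- tall_block: Taller setting block: dark red-brown hardwood, 180 (own x) x 45 (own y) x 46 mm tall, about 0.28 kg. Origin at the centre of its underside. Starts flat on the bench on the right (-y), long side pointing roughly away from the robot, beside the low block; which of the two is nearer the slicer varies.
- low_block: Lower setting block, same wood and outline, only 30 mm tall. Not needed: leave it.
- driver: T-handled driver, about 0.32 kg, standing nose down in its stand. Origin at the nose tip, z up the shank. Nose: square taper, 14 mm square at the tip, 24 mm square 30 mm up, flats square to x and y. Above: collar 36 mm across (30..36 mm up), shank 18 mm thick, wooden cross handle 110 mm long (own x), 24 mm wide (own y), 26 mm tall, centred 105 mm up.
- driver_collar (a point): Centre of the underside of the driver's collar, 30 mm above the tip; it meets the mouth of the socket when the nose is fully home (0.5 mm play each side).
- driver_handle (a point): Centre of the driver's cross handle, to be gripped from above across its 24 mm width.
- stand: Round dark wooden stand for the driver, fixed to the bench on the left (+y), 92 mm across at the base, 64 mm at the top, 56 mm tall. Origin under its centre. Its top has the same tapered square socket as the screw head, flats square to its x and y; the driver fits in any of four quarter turns.
- stand_mouth (a point): Centre of the mouth of the stand's socket, 56 mm above the bench; axes as the stand.
- brush: Bystander: hand brush, 190 mm, lying in front of the slicer. Leave alone.
- tin: Bystander: round steel tin, 72 mm across, 55 mm tall. Leave alone.
- jar: Bystander: amber glass jar with dark lid, 76 mm across, 100 mm tall, beyond the blocks. Leave alone.
- oil: Bystander: white bottle, 58 mm across, 140 mm tall, on the left. Leave alone.
- tamper: Bystander: pale wooden tamping bar, 170 x 40 x 34 mm, lying near the robot on the left; not a setting block. Leave alone.
Not all that is in view belongs to the job. Leave any turquoise look-alike of the tall_block alone.

How it is judged (in metres and radians):
On the way, in this order (a step that is already met when the one before it is completed fails the run):
1. the tall block lies flat on the bed, lengthwise, with its end at least 25 mm past the screw's axis under the foot (angle between tall_block's own z axis and vertical below 0.05 rad and z of tall_block in the frame of slicer between 0.017 and 0.03 m and x of foot_face in the frame of tall_block between -0.065 and 0.065 m and y of foot_face in the frame of tall_block between -0.02 and 0.02 m and angle between the x axis of tall_block and the y axis of slicer, either way round below 0.2 rad), for 0.2 s.
2. the driver's nose is fully home in the screw head (collar within 4 mm of the mouth), upright (distance between driver_collar and screw_mouth below 0.004 m and angle between driver's own z axis and vertical below 0.12 rad), for 0.2 s.
3. with the driver in the screw head, the foot bears on the tall block (0.8 to 12 N) (distance between driver_collar and screw_mouth below 0.008 m and contact force between foot and tall_block between 0.8 and 12 N), for 0.3 s.
4. the tall block is drawn along under the foot while the foot rubs on it (0.6 to 14 N) (linear speed of tall_block above 0.006 m/s and contact force between foot and tall_block between 0.6 and 14 N), for 0.2 s.
At the end, for the whole second after the job is handed in: Screw at 1.93 to 2.70 rad (free foot 43.4 to 45.9 mm above the bed); tall block still and flat on the bed, lengthwise (0.2 rad), within 35 mm of the middle line, its centre 105 to 210 mm before the screw axis; driver still, upright in its stand, collar within 5 mm of the mouth (value of joint screw between 1.93 and 2.7 rad and angle between tall_block's own z axis and vertical below 0.05 rad and z of tall_block in the frame of slicer between 0.017 and 0.03 m and x of tall_block in the frame of slicer between -0.035 and 0.035 m and y of tall_block in the frame of slicer between -0.21 and -0.105 m and angle between the x axis of tall_block and the y axis of slicer, either way round below 0.2 rad and linear speed of each of tall_block, driver below 0.01 m/s and distance between driver_collar and stand_mouth below 0.005 m and angle between driver's own z axis and vertical below 0.1 rad); the robot touches nothing.
It fails at once if the low block or another thing on the bench is moved by more than 30 mm (distance of any of low_block, brush, tin, jar, oil, tamper from where it was at the start of the episode above 0.03 m).
It also fails if it takes over 72 s, if anything falls off the work surface, if the arm or the gripper's body presses on something with over 40 N, if the wrist force passes 120 N, or if a joint passes its speed limit or range.

## Working session

There is one attempt and no reset: what is moved stays moved. The work goes in short steps, Python scripts to look and compute and a shell command to move; the robot and the scene stay as the last step left them, time stands still between calls to the robot, and variables do not carry over. Pictures are saved under pics/ and viewed, and the job is handed in when it is done.

```bash
mkdir -p pics; ls
python3 - <<'E'
from cell import robot, viewer, spotter
import cv2
print(robot.read_state())
for n in ("scene","top"):
    im=viewer.grab_frame(n); cv2.imwrite(f"pics/{n}0.png",im[:,:,::-1])
    i=viewer.camera_info(n); print(n,i["mtx"],i["pose"])
E
```

```text
pics
{'time': 0.0, 'joints': array([-7.52867278e+01,  1.22237126e+01, -2.00780295e+00,  7.58323663e+01,
        9.34248221e-04,  9.00011275e+01]), 'dq': array([-0.01206017, -0.00726442, -0.07981703, -0.06041105,  0.02085834,
       -0.13214177]), 'tau': array([-1.49469535e-03, -6.86168075e+01,  4.87117481e+01,  1.78358989e-02,
        2.09932828e-04, -1.28191635e-05]), 'position': array([ 126.908465  , -483.26990633,  230.82871145]), 'tcp_rot': array([-9.00638818e+01,  9.32990490e-04, -1.65287856e+02]), 'contact_force': array([0.71705573, 0.01647168, 0.32848233]), 'moment': array([-0.00839865, -0.04801204,  0.0525322 ]), 'width': 85.42264809011003}
scene [[569.41210569   0.         322.09882876]
 [  0.         569.41210569 244.37794236]
 [  0.           0.           1.        ]] [[-4.16589528e-01  5.18127376e-01 -7.46992093e-01  1.42460311e+03]
 [ 9.08932852e-01  2.21883788e-01 -3.52999511e-01  4.42386097e+02]
 [-1.71532754e-02 -8.26021553e-01 -5.63377457e-01  8.34274998e+02]
 [ 0.00000000e+00  0.00000000e+00  0.00000000e+00  1.00000000e+00]]
top [[468.45504086   0.         309.49757943]
 [  0.         468.45504086 247.08985885]
 [  0.           0.           1.        ]] [[ 9.33318450e-03 -9.92952505e-01  1.18144890e-01  3.88811519e+02]
 [-9.99914627e-01 -1.03479553e-02 -7.97868163e-03  4.00829378e+01]
 [ 9.14500995e-03 -1.18060337e-01 -9.92964312e-01  1.19308303e+03]
 [ 0.00000000e+00  0.00000000e+00  0.00000000e+00  1.00000000e+00]]
```

View pics/scene0.png

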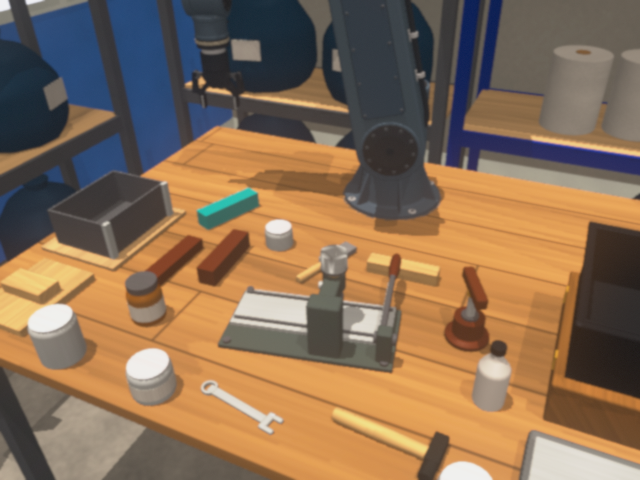

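View pics/top0.png

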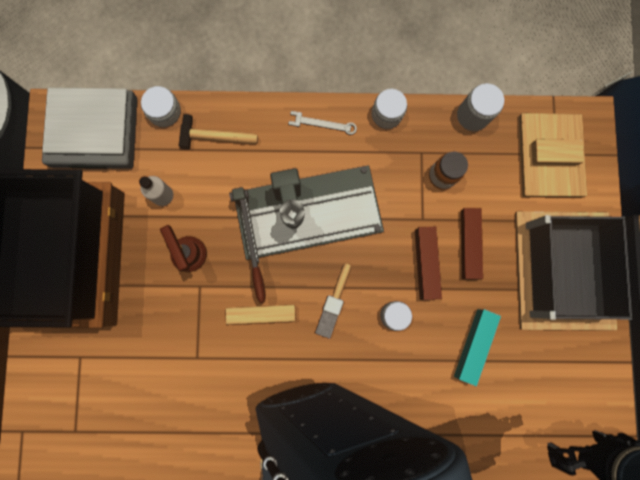

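```bash
cat > h.py <<'E'
from cell import robot, viewer, spotter
import numpy as np, cv2
INF={n:viewer.camera_info(n) for n in ("scene","top")}
def proj(n,P):
    P=np.atleast_2d(P).astype(float); i=INF[n]; T=np.linalg.inv(i["pose"])
    c=P@T[:3,:3].T+T[:3,3]; u=c@i["mtx"].T
    return u[:,:2]/u[:,2:]
def ray(n,uv):
    i=INF[n]; d=i["pose"][:3,:3]@np.linalg.inv(i["mtx"])@np.array([uv[0],uv[1],1.]); return i["pose"][:3,3],d
def onz(n,uv,z):
    o,d=ray(n,uv); return o+d*(z-o[2])/d[2]
def tri(a,b):
    A=[];B=[]
    for n,uv in (("scene",a),("top",b)):
        o,d=ray(n,uv); d/=np.linalg.norm(d); M=np.eye(3)-np.outer(d,d); A.append(M);B.append(M@o)
    return np.linalg.lstsq(np.vstack(A),np.hstack(B),rcond=None)[0]
E
python3 - <<'E'
from h import *
np.set_printoptions(precision=1,suppress=True)
import pickle
ims={n:viewer.grab_frame(n) for n in INF}
R={}
for t in ["slicer","tall_block","low_block","screw_mouth","driver_handle","driver_collar","stand","stand_mouth","foot_face","overarm","knife","brush","tin","jar"]:
    for n in INF:
        r=spotter.tip_of(n,t); R[n,t]=r
    print(t,[(n,[(x["xy"],round(x["score"],2)) for x in R[n,t][:3]]) for n in INF])
    if R["scene",t] and R["top",t]: print("   tri",tri(R["scene",t][0]["xy"],R["top",t][0]["xy"]))
M={}
for t in ["slicer","tall_block","driver","stand","brush","tin","jar","low_block"]:
    for n in INF:
        M[n,t]=spotter.trace(n,t); print(t,n,[(x["extent"],round(x["score"],2)) for x in M[n,t][:3]])
pickle.dump((ims,R,M),open("d0.pkl","wb"))
cv2.imwrite("pics/t_c.png",cv2.resize(ims["top"][130:320,140:500,::-1],None,fx=2.2,fy=2.2,interpolation=cv2.INTER_CUBIC))
cv2.imwrite("pics/s_c.png",cv2.resize(ims["scene"][210:380,140:500,::-1],None,fx=2.2,fy=2.2,interpolation=cv2.INTER_CUBIC))
print(robot.read_state()["time"])
E
```

```text
slicer [('scene', [([334.1, 323.2], 0.9), ([334.4, 297.3], 0.29)]), ('top', [([293.0, 227.4], 0.97)])]
   tri [582.2  71.5  -0. ]
tall_block [('scene', [([223.8, 266.0], 0.89), ([228.3, 214.6], 0.76)]), ('top', [([471.8, 344.7], 0.76), ([174.0, 248.2], 0.58), ([425.6, 261.5], 0.56)])]
   tri [ 268.5 -448.3 -210.2]
low_block [('scene', [([172.4, 264.2], 0.98)]), ('top', [([470.3, 243.5], 0.88), ([178.3, 249.3], 0.67), ([424.9, 264.5], 0.29)])]
   tri [ 545.2 -385.     0.1]
screw_mouth [('scene', [([329.8, 254.0], 0.9)]), ('top', [([290.0, 211.7], 0.97), ([182.2, 249.8], 0.16)])]
   tri [588.2  69.9 186.4]
driver_handle [('scene', [([470.3, 283.2], 0.75)]), ('top', [([174.8, 249.6], 0.88)])]
   tri [506.5 332.6 137.2]
driver_collar [('scene', [([467.0, 317.0], 0.75), ([278.4, 242.1], 0.59)]), ('top', [([181.3, 251.9], 0.66)])]
   tri [510.5 338.6  54.7]
stand [('scene', [([466.5, 337.7], 0.96)]), ('top', [([190.9, 257.6], 0.74)])]
   tri [501.3 337.3 -12. ]
stand_mouth [('scene', [([469.1, 318.2], 0.68)]), ('top', [([179.4, 251.1], 0.9), ([290.4, 212.1], 0.51)])]
   tri [512.4 343.3  5
[... 1250 characters left out ...]
, 235.7, 207.9, 273.4], 0.76)]
brush scene [([294.8, 242.3, 358.2, 281.9], 0.59)]
brush top [([313.7, 267.8, 351.1, 337.0], 0.63), ([229.1, 166.3, 385.6, 303.3], 0.55)]
tin scene [([263.9, 218.9, 297.2, 251.7], 0.88)]
tin top [([382.5, 302.9, 411.0, 330.6], 0.92), ([278.5, 198.4, 305.4, 228.1], 0.55), ([419.1, 228.5, 443.0, 300.1], 0.34)]
jar scene [([126.1, 271.2, 164.8, 326.8], 0.85), ([147.1, 235.0, 206.1, 285.6], 0.65)]
jar top [([426.4, 152.1, 470.3, 188.9], 0.89), ([225.3, 306.8, 297.4, 326.4], 0.65)]
low_block scene [([148.5, 237.5, 206.7, 285.9], 0.72), ([470.3, 340.5, 513.0, 412.2], 0.55), ([367.8, 256.3, 438.1, 288.5], 0.18)]
low_block top [([460.6, 209.6, 488.9, 278.5], 0.69)]
2.4
```

```bash
sleep 1
```

```text
(no output)
```

View pics/t_c.png

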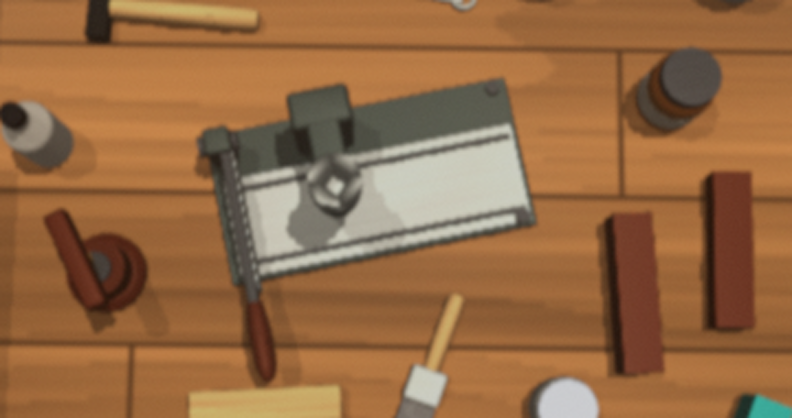

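View pics/s_c.png

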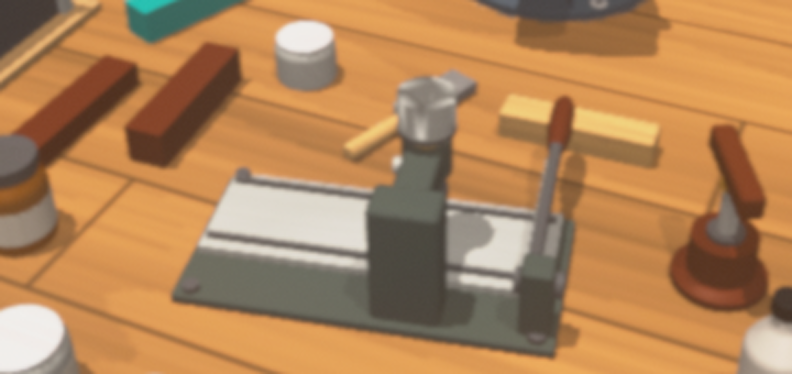

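```bash
cat > fit0.py <<'E'
from h import *
import pickle
from scipy.optimize import least_squares, minimize
np.set_printoptions(precision=1,suppress=True)
ims,R,M=pickle.load(open("d0.pkl","rb"))
def W(p,L):
    c,s=np.cos(p[2]),np.sin(p[2]); L=np.atleast_2d(L)
    return np.c_[p[0]+c*L[:,0]-s*L[:,1],p[1]+s*L[:,0]+c*L[:,1],L[:,2]]
def box(x0,x1,y0,y1,z0,z1): return np.array([[x,y,z] for x in(x0,x1) for y in(y0,y1) for z in(z0,z1)],float)
def soft(p,P,n,S=4):
    h=cv2.convexHull(proj(n,W(p,P)).astype(np.float32))
    m=np.zeros((480,640),np.uint8)
    cv2.fillPoly(m,[np.round(h*256).astype(np.int32)],255,cv2.LINE_AA,8)
    return cv2.GaussianBlur(m.astype(np.float32)/255,(0,0),2)
def fitmask(p0,P,masks):
    b={n:cv2.GaussianBlur(m.astype(np.float32),(0,0),2) for n,m in masks.items()}
    f=lambda q:sum(((soft([q[0],q[1],q[2]/50],P,n)-b[n])**2).sum() for n in b)
    r=minimize(f,[p0[0],p0[1],p0[2]*50],method="Nelder-Mead",options=dict(initial_simplex=np.array([p0[0],p0[1],p0[2]*50])+np.array([[0,0,0],[8,0,0],[0,8,0],[0,0,8]]),xatol=.05,fatol=.01))
    return np.array([r.x[0],r.x[1],r.x[2]/50]),r.fun
E
cat > f1.py <<'E'
from fit0 import *
# tall block
pk=lambda n,t,k: M[n,t][k]["region"]
ms={"scene":pk("scene","tall_block",1),"top":pk("top","tall_block",1)}
B=box(-90,90,-22.5,22.5,0,46)
for c in (["scene","top"],["top"],["scene"]):
    p,f=fitmask([520,-270,0.0],B,{k:ms[k] for k in c}); print("tall",c,p,np.degrees(p[2]),f)
ml={"scene":pk("scene","low_block",0),"top":pk("top","low_block",0)}
for h in(30,46):
    p,f=fitmask([545,-385,0.0],box(-90,90,-22.5,22.5,0,h),ml); print("low",h,p,np.degrees(p[2]),f)
    p,f=fitmask([520,-270,0.0],box(-90,90,-22.5,22.5,0,h),ms); print("tall",h,p,np.degrees(p[2]),f)
# slicer points
obs=[]
for t,L in (("slicer",[0,0,0]),("overarm",[0,0,122]),("knife",[0,110,None])):
    if t=="knife": continue
    for n in INF: obs.append((n,R[n,t][0]["xy"],L))
sc=lambda x,y,o,f=2.2:(x/f+o[0],y/f+o[1])
T=(140,130);S=(140,210)
obs+=[("top",sc(512,125,T),[57,-215,22]),("top",sc(533,210,T),[-57,-215,22])]
obs+=[("scene",sc(242,182,S),[-57,-215,22]),("scene",sc(198,250,S),[57,-215,22])]
zs=[193-3.18*.9]
for n in INF: obs.append((n,R[n,"screw_mouth"][0]["xy"],[0,0,zs[0]]))
def res(p): return np.concatenate([ (proj(n,W(p,L))[0]-uv) for n,uv,L in obs])
r=least_squares(res,[582,71,.18],loss="soft_l1",x_scale=[1,1,.01])
print("slicer",r.x,np.degrees(r.x[2])); print(r.fun.reshape(-1,2))
p=r.x
for n,o,s in (("top",T,ims["top"][130:320,140:500]),("scene",S,ims["scene"][210:380,140:500])):
    im=cv2.resize(s[:,:,::-1],None,fx=2.2,fy=2.2,interpolation=cv2.INTER_CUBIC)
    def poly(P,c):
        u=(proj(n,W(p,P))-o)*2.2; cv2.polylines(im,[np.round(u).astype(int)],True,c,1,cv2.LINE_AA)
    poly([[-63,-223,0],[117,-223,0],[117,138,0],[-63,138,0]],(0,0,255))
    poly([[-57,-215,22],[57,-215,22],[57,125,22],[-57,125,22]],(255,0,0))
    a=np.linspace(0,6.28,40)
    poly(np.c_[27*np.cos(a),27*np.sin(a),0*a+zs[0]],(0,255,0))
    poly(np.c_[24*np.cos(a),24*np.sin(a),0*a+141],(0,255,255))
    poly([[69,-33,140],[111,-33,140],[111,33,140],[69,33,140]],(255,0,255))
    cv2.imwrite(f"pics/ov_{n}.png",im)
E
python3 f1.py
```

```text
tall ['scene', 'top'] [ 490.9 -265.5    0.1] 3.886066035101675 21.929336547851562
tall ['top'] [ 491.  -265.5    0.1] 3.486624822064717 10.228168487548828
tall ['scene'] [ 491.8 -264.2    0.1] 3.850254282354409 9.132682800292969
low 30 [ 540.6 -379.3    0. ] 0.05525349739118196 183.83607482910156
tall 30 [ 490.  -268.4    0.1] 3.6641296827107115 93.65283203125
low 46 [ 539.2 -375.5    0. ] 0.5616451826961953 444.38629150390625
tall 46 [ 490.9 -265.5    0.1] 3.886066035101675 21.929336547851562
slicer [585.6  71.4   0.2] 13.91131325431296
[[ 0.3  1. ]
 [ 0.8 -1.6]
 [-0.2 -4.2]
 [-1.1 -0.4]
 [-2.4 -2.9]
 [-0.9  1.3]
 [-4.5 -3.2]
 [-0.4 -0.7]
 [ 4.2 -2. ]
 [ 1.7 -0.2]]
```

View pics/ov_top.png

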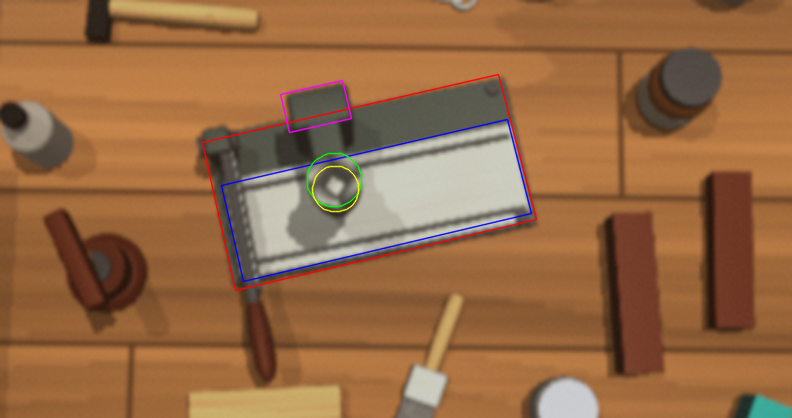

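View pics/ov_scene.png

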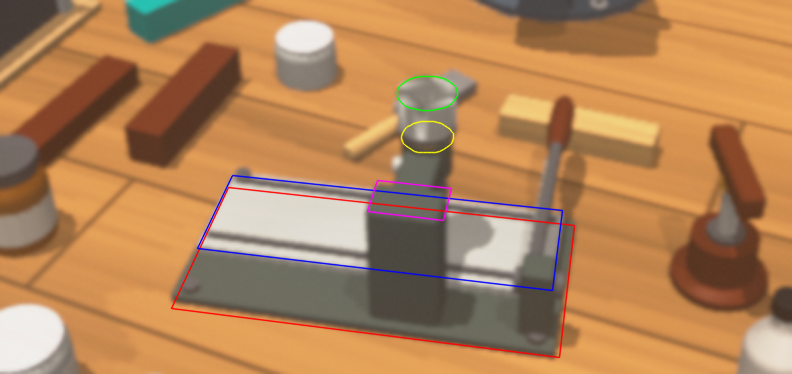

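```bash
cat > f2.py <<'E'
from fit0 import *
def cyl(r,z0,z1,n=32):
    a=np.linspace(0,2*np.pi,n,endpoint=False); return np.vstack([np.c_[r*np.cos(a),r*np.sin(a),0*a+z] for z in(z0,z1)])
def parts(zm): return [box(-63,117,-223,138,0,12),box(-57,57,-215,125,0,22),box(69,111,-33,33,0,140),box(0,90,-18,18,103,141),cyl(24,103,141),cyl(27,zm-40,zm),cyl(10,60,zm),box(-57,57,103,117,22,82)]
def soft(p,zm,n):
    m=np.zeros((480,640),np.uint8)
    for P in parts(zm):
        h=cv2.convexHull(proj(n,W(p,P)).astype(np.float32)); t=np.zeros_like(m)
        cv2.fillPoly(t,[np.round(h*256).astype(np.int32)],255,cv2.LINE_AA,8); m=np.maximum(m,t)
    return m.astype(np.float32)/255
ign={}
for n in INF:
    # ignore knife handle region & pivot
    h=cv2.convexHull(proj(n,W([584,71.4,.2],np.vstack([box(-200,-40,85,135,40,100),box(40,80,95,125,20,100)]))).astype(np.float32)); t=np.zeros((480,640),np.uint8)
    cv2.fillPoly(t,[np.round(h).astype(np.int32)],1); ign[n]=1-t
b={n:M[n,"slicer"][0]["region"].astype(np.float32) for n in INF}
G=lambda x:cv2.GaussianBlur(x,(0,0),1.5)
for cams in (["scene","top"],["top"],["scene"]):
    f=lambda q:sum(((G((soft([q[0],q[1],q[2]/100],190,n)-b[n])*ign[n]))**2).sum() for n in cams)
    x0=np.array([582,71,18.])
    r=minimize(f,x0,method="Nelder-Mead",options=dict(initial_simplex=x0+np.array([[0,0,0],[8,0,0],[0,8,0],[0,0,8]])))
    print(cams,r.x,np.degrees(r.x[2]/100),r.fun)
    if len(cams)==2: p=[r.x[0],r.x[1],r.x[2]/100]
np.save("slicer.npy",p)
T=(140,130);S=(140,210)
for n,o,s in (("top",T,ims["top"][130:320,140:500]),("scene",S,ims["scene"][210:380,140:500])):
    im=cv2.resize(s[:,:,::-1],None,fx=2.2,fy=2.2,interpolation=cv2.INTER_CUBIC)
    def poly(P,c):
        u=(proj(n,W(p,P))-o)*2.2; cv2.polylines(im,[np.round(u).astype(int)],True,c,1,cv2.LINE_AA)
    poly([[-63,-223,0],[117,-223,0],[117,138,0],[-63,138,0]],(0,0,255))
    poly([[-57,-215,22],[57,-215,22],[57,125,22],[-57,125,22]],(255,0,0))
    poly([[-43,-215,25],[43,-215,25],[43,125,25],[-43,125,25]],(0,0,0))
    a=np.linspace(0,6.28,40)
    poly(np.c_[27*np.cos(a),27*np.sin(a),0*a+190],(0,255,0))
    poly([[69,-33,140],[111,-33,140],[111,33,140],[69,33,140]],(255,0,255))
    cv2.imwrite(f"pics/ov2_{n}.png",im)
E
python3 f2.py
```

```text
['scene', 'top'] [585.4  72.   21.2] 12.1311751491209 185.10862731933594
['top'] [585.2  73.6  20.8] 11.935342958380136 73.99589538574219
['scene'] [583.3  70.4  22. ] 12.577876134762715 106.38481140136719
```

```bash
sleep 0.1
```

```text
(no output)
```

View pics/ov2_top.png

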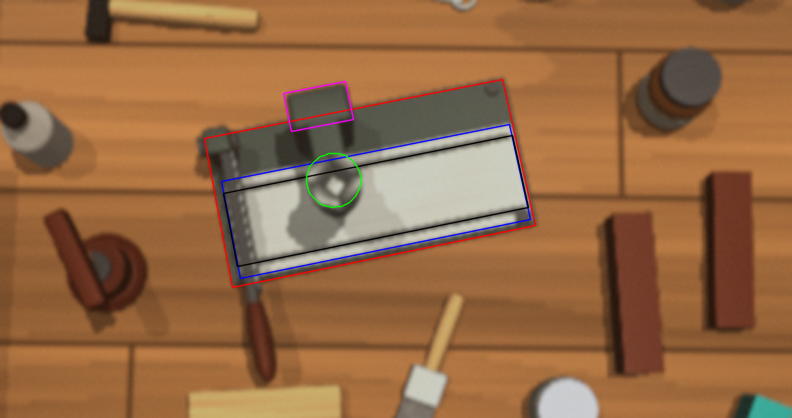

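View pics/ov2_scene.png

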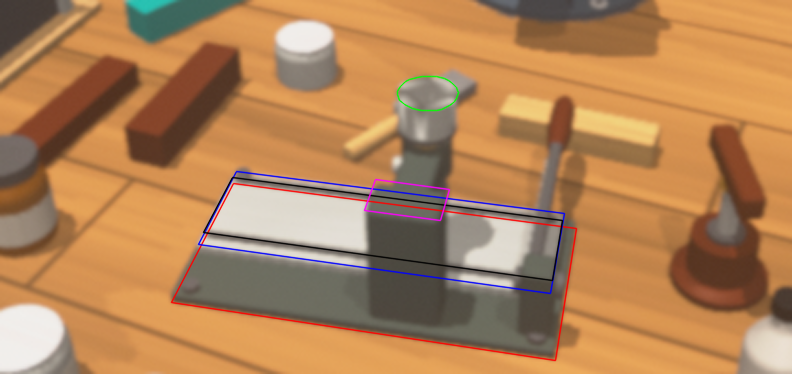

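```bash
python3 -m handwheel '[[32,21,0,-1,85],[64,43,0,-2,85],[96,64,0,-4,85],[128,86,-5,-5,85],[160,107,-10,-6,85],[192,129,-20,-7,85],[223,150,-30,-8,85],[255,172,-50,-9,85],[287,194,-75,-10,85],[319,215,-100,-10.8,85]]' 80; python3 -m handwheel '[[0,0,0,0,85],[0,0,0,0,85]]'
python3 - <<'E'
from h import *
print(robot.read_state())
for n in INF:
    im=viewer.grab_frame(n); cv2.imwrite(f"pics/{n}1.png",im[:,:,::-1])
E
```

```text
time: 3.23
position: [440.2, -272.1, 136.6]
tcp_rot: [-90.0, 0.1, -176.1]
contact_force: [1.4, -0.3, 0.3]
width: 85.1
time: 3.4
position: [438.9, -272.0, 135.8]
tcp_rot: [-90.1, -0.1, -175.9]
contact_force: [-0.3, -0.9, -1.1]
width: 84.5
{'time': 3.4, 'joints': array([-3.17810359e+01,  1.63721533e+01, -1.05277561e+01,  6.32434989e+01,
       -3.56997645e-03,  1.44134137e+02]), 'dq': array([-2.85520015, -2.12961529,  1.0399307 ,  1.26168363, -0.35020749,
       -1.37546001]), 'tau': array([  3.92733201, -69.45337772,  45.37701488,  -1.16620626,
         0.28312214,   0.63818185]), 'position': array([ 438.93858335, -271.97549211,  135.80377052]), 'tcp_rot': array([-9.00811285e+01, -1.18308351e-01, -1.75915085e+02]), 'contact_force': array([-0.27679082, -0.92437455, -1.13009401]), 'moment': array([-0.08044619, -0.02892621,  0.0320869 ]), 'width': 84.51828488199475}
```

```bash
sleep 0.1
```

```text
(no output)
```

View pics/scene1.png

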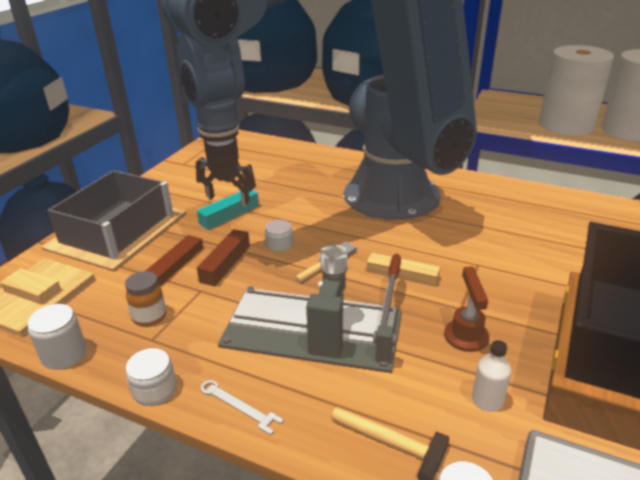

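View pics/top1.png

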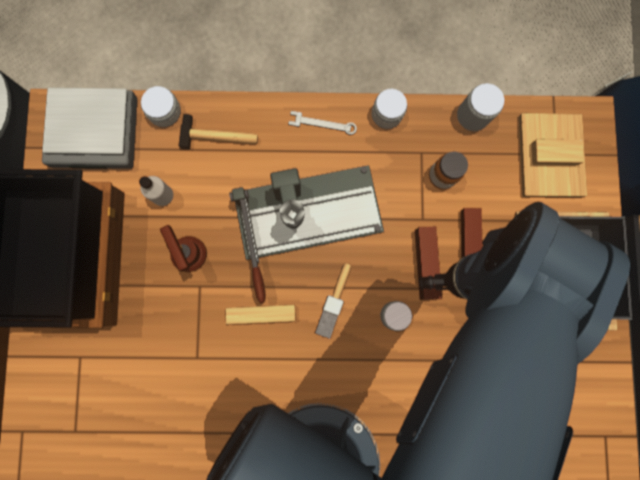

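```bash
python3 -m handwheel '[[0,0,0,0,85],[0,0,0,0,85],[0,0,0,0,85]]'; python3 -m handwheel '[[0,0,0,0,85],[0,0,0,0,85],[0,0,0,0,85]]'
```

```text
time: 3.75
position: [438.3, -274.3, 137.8]
tcp_rot: [-90.0, 0.1, -176.2]
contact_force: [0.6, -0.7, 0.4]
width: 85.3
time: 4.0
position: [438.5, -273.7, 137.2]
tcp_rot: [-90.0, 0.0, -176.1]
contact_force: [0.5, 0.9, -0.2]
width: 85.3
```

```bash
python3 -m handwheel '[[7.6,5.4,-20,0,85],[7.6,5.4,-45,0,85],[7.6,5.4,-70,0,85],[7.6,5.4,-95,0,85],[7.6,5.4,-112,0,85],[7.6,5.4,-123,0,85],[7.6,5.4,-123,0,85],[7.6,5.4,-123,0,85]]'
python3 - <<'E'
from h import *
im=viewer.grab_frame("scene"); cv2.imwrite("pics/s2.png",cv2.resize(im[150:330,120:340,::-1],None,fx=3,fy=3))
E
```

```text
time: 4.67
position: [445.9, -268.0, 14.0]
tcp_rot: [-90.0, -0.0, -176.1]
contact_force: [-0.7, -0.1, 0.3]
width: 85.2
```

View pics/s2.png

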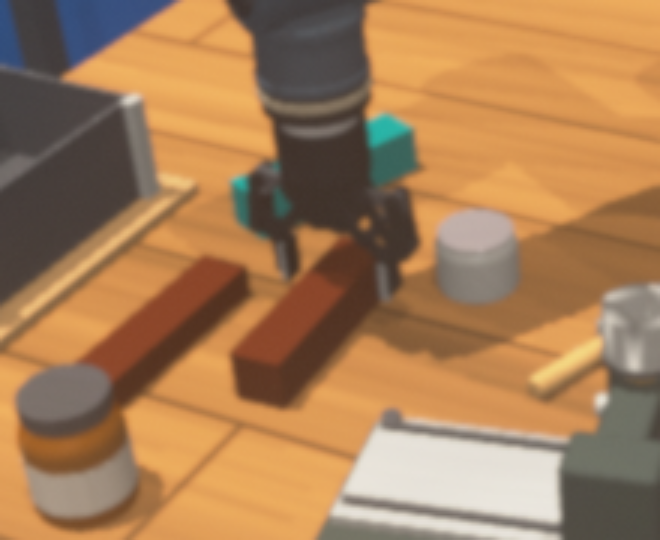

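The fingers straddle the tall block near its close end (display ~(330,260)). Grip.

```bash
python3 -m handwheel '[[0,0,0,0,40],[0,0,0,0,35],[0,0,0,0,35],[0,0,0,0,35],[0,0,0,0,35],[0,0,0,0,35]]' 90; python3 -m handwheel '[[0,0,10,0,35],[0,0,30,0,35],[0,0,55,0,35],[0,0,80,0,35],[0,0,100,0,35],[0,0,100,0,35]]' 90
python3 - <<'E'
from h import *
im=viewer.grab_frame("scene"); cv2.imwrite("pics/s3.png",cv2.resize(im[100:330,120:340,::-1],None,fx=2.5,fy=2.5))
E
```

```text
time: 5.22
position: [446.6, -268.4, 15.0]
tcp_rot: [-90.0, 0.1, -176.1]
contact_force: [-3.3, 0.5, 11.3]
width: 43.8
time: 5.72
position: [447.9, -269.1, 118.5]
tcp_rot: [-89.8, 0.3, -176.1]
contact_force: [0.9, -1.0, -1.8]
width: 43.8
```

View pics/s3.png

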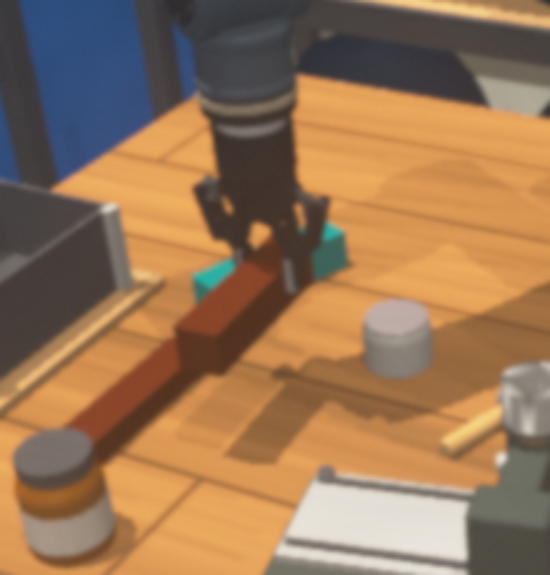

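```bash
python3 -m handwheel '[[5,10,4,7,35],[15,22,8,14,35],[30,36,8,21,35],[48,50,8,28,35],[66,64,8,35,35],[84,78,8,42,35],[102,92,8,49,35],[118,106,8,56,35],[134,120,8,63,35],[150,134,8,70,35]]' 90; python3 -m handwheel '[[5,4,0,7,35],[10,8,0,14,35],[15,12,0,21,35],[20,16,0,27.6,35],[25.7,20.3,0,27.6,35],[25.7,20.3,0,27.6,35],[25.7,20.3,0,27.6,35],[25.7,20.3,0,27.6,35]]' 90
python3 - <<'E'
from h import *
for n in INF:
    im=viewer.grab_frame(n); cv2.imwrite(f"pics/{n}4.png",cv2.resize(im[100:380,140:500,::-1],None,fx=2,fy=2))
E
```

```text
time: 6.6
position: [596.2, -133.1, 120.6]
tcp_rot: [-90.1, -0.0, -105.7]
contact_force: [0.3, -0.8, -2.0]
width: 43.6
time: 7.27
position: [621.5, -113.9, 121.6]
tcp_rot: [-90.0, 0.0, -78.7]
contact_force: [0.0, -0.4, -3.1]
width: 43.8
```

View pics/scene4.png

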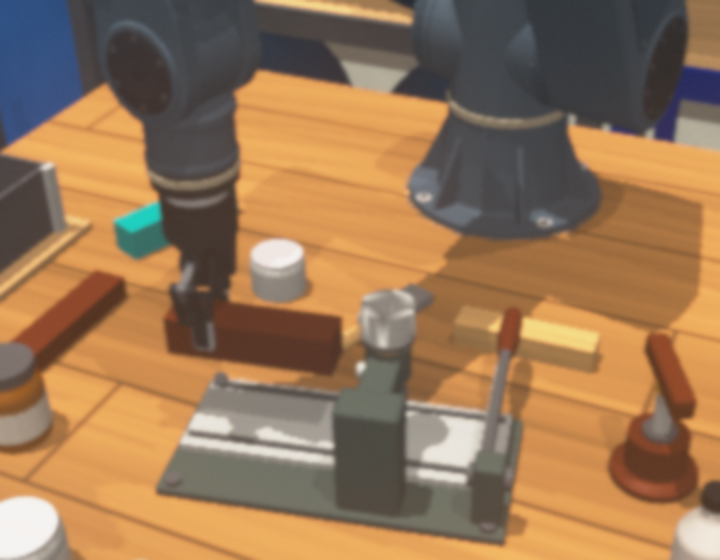

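View pics/top4.png

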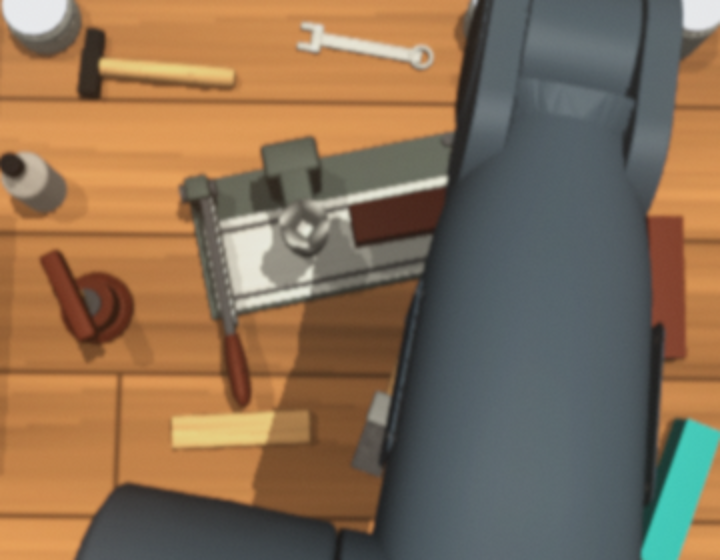

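```bash
python3 -m handwheel '[[0,0,-20,0,35],[0,0,-45,0,35],[0,0,-65,0,35],[0,0,-78,0,35],[0,0,-82,0,35],[0,0,-82,0,35],[0,0,-82,0,35],[0,0,-82,0,35]]' 90
python3 - <<'E'
from h import *
for n in INF:
    im=viewer.grab_frame(n); cv2.imwrite(f"pics/{n}5.png",cv2.resize(im[180:380,200:440,::-1],None,fx=3,fy=3,interpolation=cv2.INTER_CUBIC))
E
```

```text
time: 8.03
position: [622.7, -114.0, 41.4]
tcp_rot: [-89.9, -0.0, -78.5]
contact_force: [-0.8, -0.3, -2.8]
width: 43.6
```

View pics/scene5.png

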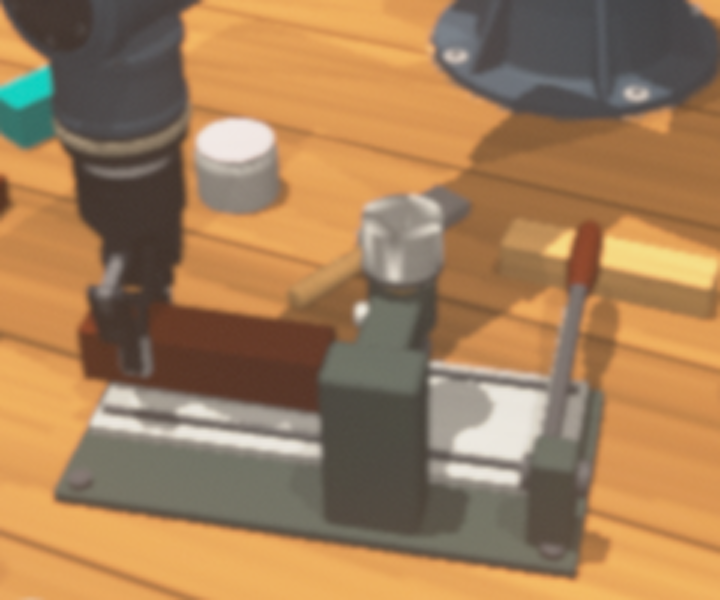

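View pics/top5.png

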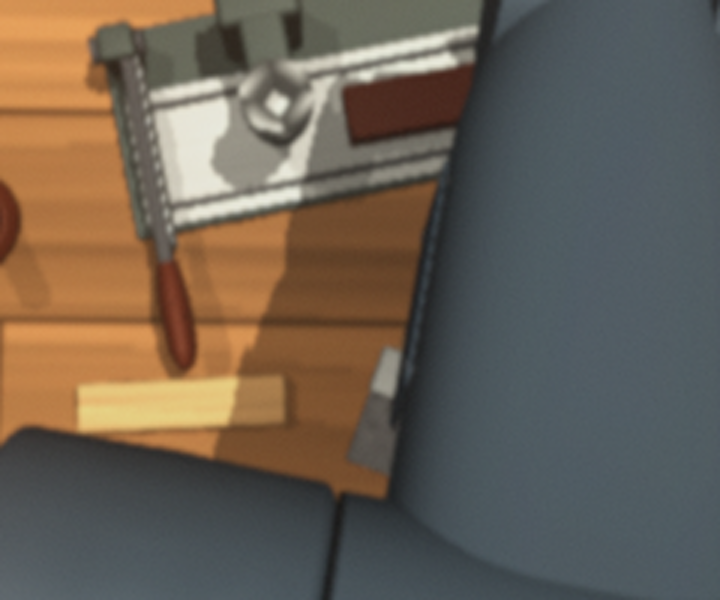

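Run:
```python
from fit0 import *
a=np.radians(11.5)
c=np.array([622.7,-114]); d=np.array([-np.sin(a),np.cos(a)]); e=np.array([np.cos(a),np.sin(a)])
for s in(22.5,-22.5):
    q=c+d*135+e*s; print(proj("top",[*q,72.5]), (proj("top",[*q,72.5])-[200,180])*3, (proj("scene",[*q,72.5])-[200,180])*3)
# image rails in both cams, at the position along block
print("blk img->", onz("top",(315,210),72.5),onz("top",(317.7,227.7),72.5))
for v in ((353,64),(353,170)): print("rail",onz("top",(200+v[0]/3,180+v[1]/3),26))
```

```text
[[313.3 208.1]] [[339.8  84.2]] [[319.6 364.2]]
[[316.8 226. ]] [[350.5 138. ]] [[335.4 324.2]]
blk img-> [613.1  18.5  72.5] [569.6  11.7  72.5]
rail [644.9  11.1  26. ]
rail [554.3  10.4  26. ]
```

```bash
python3 -m handwheel '[[3,0.5,0,0,35],[3,0.5,-1.5,0,35],[3,0.5,-3,0,35],[3,0.5,-3,0,35]]' 90;  python3 -m handwheel '[[0,0,-0.8,0,35],[0,0,-1.6,0,35],[0,0,-1.6,0,35]]' 90
```

```text
time: 8.47
position: [625.2, -113.3, 37.1]
tcp_rot: [-90.0, -0.0, -78.5]
contact_force: [1.1, -0.0, -1.1]
width: 43.8
time: 8.72
position: [625.2, -113.3, 37.0]
tcp_rot: [-89.9, -0.0, -78.5]
contact_force: [-7.5, 1.8, 19.5]
width: 44.1
```

```bash
python3 -m handwheel '[[0,0,0.9,0,35],[-2,10,0.9,0,35],[-4,20,0.9,0,35],[-6,30,0.9,0,35],[-8,40,0.9,0,35],[-10,50,0.9,0,35],[-10,50,0.9,0,35]]' 90
```

```text
time: 9.3
position: [615.1, -61.6, 37.0]
tcp_rot: [-89.9, 0.0, -78.4]
contact_force: [-2.0, 6.5, 8.7]
width: 43.5
```

```bash
python3 -m handwheel '[[-2,9,0,0,35],[-4,18,0,0,35],[-6,27,0,0,35],[-7.6,36.5,0,0,35],[-7.6,36.5,0,0,35],[-7.6,36.5,0,0,35]]' 90
python3 - <<'E'
from h import *
for n in INF:
    im=viewer.grab_frame(n); cv2.imwrite(f"pics/{n}6.png",cv2.resize(im[180:380,200:440,::-1],None,fx=3,fy=3,interpolation=cv2.INTER_CUBIC))
E
```

```text
time: 9.8
position: [607.6, -25.3, 37.0]
tcp_rot: [-89.9, 0.1, -78.4]
contact_force: [-1.7, 6.6, 8.3]
width: 44.1
```

View pics/scene6.png

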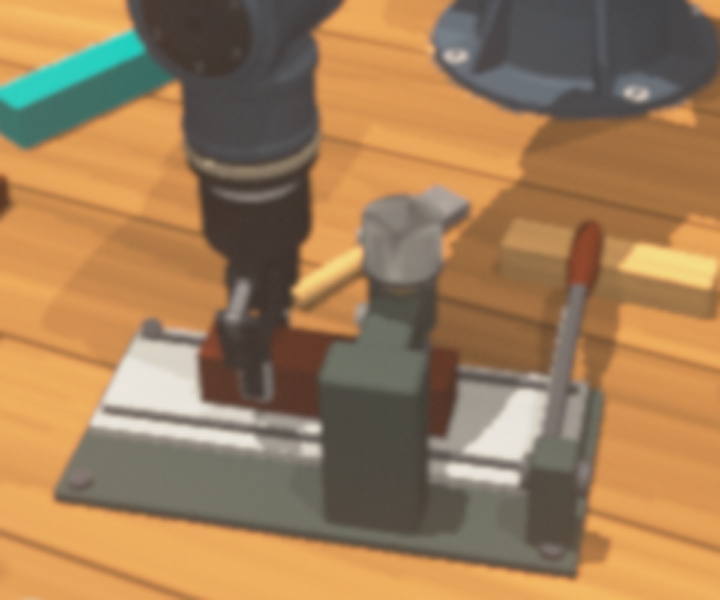

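View pics/top6.png

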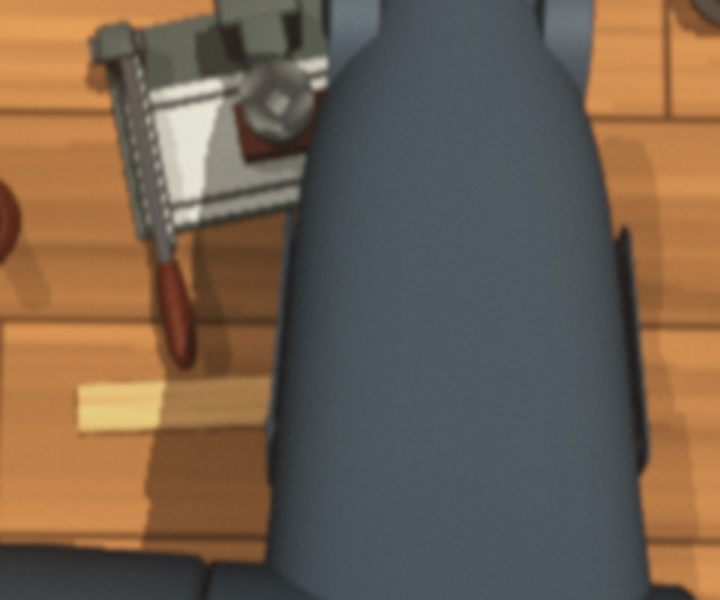

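```bash
python3 -m handwheel '[[0,0,0,0,60],[0,0,0,0,60],[0,0,0,0,65],[0,0,0,0,65]]' 60; python3 -m handwheel '[[1,-4,20,0,70],[2,-10,45,0,70],[4,-20,75,0,70],[6,-30,105,0,70],[8,-40,140,0,70],[8,-40,170,0,70],[8,-40,190,0,70]]'
```

```text
time: 10.23
position: [607.2, -26.8, 36.2]
tcp_rot: [-90.0, -0.0, -78.5]
contact_force: [0.6, 0.5, -0.2]
width: 65.3
time: 10.82
position: [615.8, -67.5, 229.6]
tcp_rot: [-89.8, -0.1, -78.5]
contact_force: [0.4, -0.4, 0.3]
width: 70.0
```

```bash
cat > f3.py <<'E'
from fit0 import *
def cyl(r,z0,z1,n=32):
    a=np.linspace(0,2*np.pi,n,endpoint=False); return np.vstack([np.c_[r*np.cos(a),r*np.sin(a),0*a+z] for z in(z0,z1)])
P=[box(-55,55,-12,12,118,144),cyl(9,56,130),cyl(18,56,62)]
def soft(p,n,Q=P):
    m=np.zeros((480,640),np.uint8)
    for X in Q:
        h=cv2.convexHull(proj(n,W(p,X)).astype(np.float32)); t=np.zeros_like(m)
        cv2.fillPoly(t,[np.round(h*256).astype(np.int32)],255,cv2.LINE_AA,8); m=np.maximum(m,t)
    return m.astype(np.float32)/255
b={n:M[n,"driver"][0]["region"].astype(np.float32) for n in INF}
G=lambda x:cv2.GaussianBlur(x,(0,0),1.5)
for cams in (["scene","top"],["top"],["scene"]):
  for y0 in (20,-20):
    f=lambda q:sum(((G(soft([q[0],q[1],q[2]/50],n)-b[n]))**2).sum() for n in cams)
    x0=np.array([508,336,y0])
    r=minimize(f,x0,method="Nelder-Mead",options=dict(initial_simplex=x0+np.array([[0,0,0],[8,0,0],[0,8,0],[0,0,12]])))
    print(cams,r.x[:2],np.degrees(r.x[2]/50),r.fun)
bs={n:M[n,"stand"][0]["region"].astype(np.float32) for n in INF}
print(M["top","stand"][0]["extent"])
for n,c in (("top",(290,211)),("scene",(332,258)),("top",(180,250)),("scene",(470,310))):
    x,y=c; s=ims[n][y-28:y+28,x-35:x+35,::-1]
    cv2.imwrite(f"pics/z_{n}_{x}.png",cv2.resize(s,None,fx=8,fy=8,interpolation=cv2.INTER_CUBIC))
E
python3 f3.py; cd pics; python3 -c "
import cv2,numpy as np
a=[cv2.imread(f'z_{n}.png') for n in('top_290','scene_332','top_180','scene_470')]
cv2.imwrite('z.png',cv2.resize(np.vstack([np.hstack(a[:2]),np.hstack(a[2:])]),(750,600)))"
```

```text
['scene', 'top'] [508.4 338.2] 25.03863131473477 71.14195251464844
['scene', 'top'] [508.7 338. ] 24.875462279843678 72.41314697265625
['top'] [510.8 339.1] 27.02895925897545 25.27985954284668
['top'] [510.7 339. ] 27.09365070661754 25.278736114501953
['scene'] [511.1 338.8] 23.532764477332027 37.535587310791016
['scene'] [508.1 338.1] 23.37268341359343 41.599918365478516
[171.6, 235.7, 207.9, 273.4]
```

View pics/z.png

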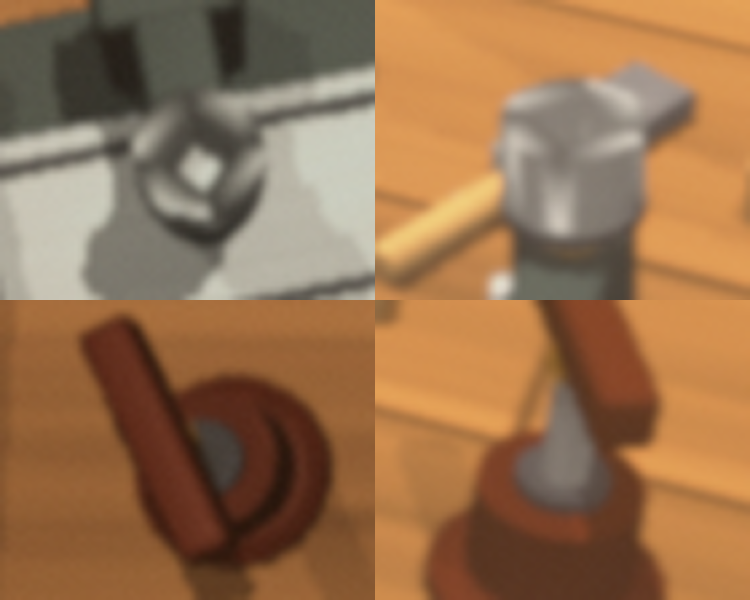

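```bash
cat > sock.py <<'E'
from fit0 import *
def render_basis(n,cx,cy,yaw,zm,x0,y0,w,h,S=6):
    # polygons order: rim disc, 4 walls, bottom
    def W2(L): 
        return (proj(n,W([cx,cy,yaw],L))-[x0-0.5,y0-0.5])*S-0.5
    a=np.linspace(0,2*np.pi,40)
    sq=lambda s,z:[[s*i,s*j,z] for i,j in((1,1),(-1,1),(-1,-1),(1,-1))]
    A=sq(12.5,zm);B=sq(7.5,zm-30)
    polys=[np.c_[24.5*np.cos(a),24.5*np.sin(a),0*a+zm]]
    for k in range(4): polys.append([A[k],A[(k+1)%4],B[(k+1)%4],B[k]])
    polys.append(B)
    lab=np.full((h*S,w*S),-1,np.int32)
    # occlusion: draw walls/bottom then mask to mouth
    mm=np.zeros((h*S,w*S),np.uint8); cv2.fillPoly(mm,[np.round(W2(A)).astype(int)],1)
    m=np.zeros_like(mm); cv2.fillPoly(m,[np.round(W2(polys[0])).astype(int)],1); disc=m.copy(); lab[m>0]=0
    order=[5,1,2,3,4]
    # draw bottom first then walls whose face is visible or near
    lab2=np.full_like(lab,-1)
    for k in order:
        m=np.zeros_like(mm)
        cv2.fillPoly(m,[np.round(W2(polys[k])).astype(int)],1)
        if k!=5:
            p=proj(n,W([cx,cy,yaw],polys[k])); ar=np.cross(p[1]-p[0],p[2]-p[0])
            if ar*(np.cross(*(lambda q:(q[1]-q[0],q[2]-q[0]))(proj(n,W([cx,cy,yaw],polys[5])))))<0: continue # back-facing
        lab2[m>0]=k
    lab[(mm>0)&(lab2>=0)]=lab2[(mm>0)&(lab2>=0)]
    out=[]
    for k in range(6):
        t=cv2.GaussianBlur((lab==k).astype(np.float32),(0,0),0.9*S)
        out.append(cv2.resize(t,(w,h),interpolation=cv2.INTER_AREA))
    d=cv2.erode(cv2.resize(disc,(w,h),interpolation=cv2.INTER_AREA),np.ones((3,3)))
    return np.array(out),d
def cost(n,im,cx,cy,yaw,zm):
    u=proj(n,[cx,cy,zm])[0]; x0,y0=int(u[0])-16,int(u[1])-16; w=h=33
    Bs,d=render_basis(n,cx,cy,yaw,zm,x0,y0,w,h)
    g=cv2.cvtColor(im[y0:y0+h,x0:x0+w],cv2.COLOR_RGB2GRAY).astype(float)
    k=d>0; A=Bs[:,k].T; y=g[k]
    c,_,_,_=np.linalg.lstsq(A,y,rcond=None); r=A@c-y
    return (r**2).mean()
def scan(n,im,cx,cy,zm,yaws=range(0,90,5)):
    out=[]
    for yw in yaws:
        f=lambda q:cost(n,im,q[0],q[1],np.radians(yw),zm)
        x0=np.array([cx,cy]); r=minimize(f,x0,method="Nelder-Mead",options=dict(initial_simplex=x0+np.array([[0,0],[4,0],[0,4]]),maxiter=40))
        out.append((yw,round(r.fun,1),r.x.round(1)))
    return out
if __name__=="__main__":
    for n in INF:
        c=onz(n,R[n,"screw_mouth"][0]["xy"],190)
        print(n,c)
        for o in scan(n,ims[n],c[0],c[1],190,range(0,90,6)): print(*o)
E
python3 sock.py 2>/dev/null
```

```text
scene [594.8  66.5 190. ]
0 112.6 [602.7  65.8]
6 108.8 [600.6  66.2]
12 112.3 [600.3  66.4]
18 121.1 [601.2  66.7]
24 132.1 [597.2  65.6]
30 140.6 [596.3  65.6]
36 115.4 [587.5  70.1]
42 105.0 [587.2  69.9]
48 95.4 [587.3  70. ]
54 99.2 [588.8  69.5]
60 85.5 [587.3  70. ]
66 89.8 [587.1  70.1]
72 131.6 [605.6  64.3]
78 125.3 [603.8  65.5]
84 113.7 [604.   65.5]
top [585.2  75.2 190. ]
0 343.2 [586.4  70.9]
6 356.9 [586.4  70.7]
12 376.4 [586.   71.5]
18 364.0 [587.   71.4]
24 355.5 [587.1  71.6]
30 331.7 [587.2  71.4]
36 290.9 [587.1  71.8]
42 272.6 [587.   71.8]
48 262.5 [586.6  71.5]
54 234.7 [586.   71.5]
60 222.3 [586.9  70.8]
66 212.3 [587.  71.]
72 249.6 [585.9  71.3]
78 271.8 [586.9  71.2]
84 317.8 [586.2  70.8]
```

```bash
cat > s2.py <<'E'
from sock import *
for n in INF:
    for o in scan(n,ims[n],587,70.5,190.8,range(50,76,2)): print(n,*o)
E
python3 s2.py 2>/dev/null
```

```text
scene 50 95.3 [587.2  69.5]
scene 52 90.6 [588.3  70.5]
scene 54 92.5 [587.6  69.2]
scene 56 98.7 [587.6  69.7]
scene 58 90.0 [587.3  69.4]
scene 60 86.1 [588.4  70.5]
scene 62 86.8 [588.2  70.4]
scene 64 95.4 [587.8  69.4]
scene 66 93.6 [587.3  69.2]
scene 68 91.0 [587.3  69.4]
scene 70 96.2 [586.9  68.7]
scene 72 99.5 [587.1  68.8]
scene 74 106.9 [587.5  69.1]
top 50 234.2 [586.8  71.4]
top 52 237.9 [585.8  71.5]
top 54 234.5 [585.8  71.4]
top 56 230.1 [586.3  71.1]
top 58 227.3 [585.8  71.5]
top 60 228.6 [585.9  71.2]
top 62 226.3 [585.5  71.3]
top 64 223.9 [585.8  70.8]
top 66 226.0 [585.9  71.1]
top 68 226.3 [586.8  71. ]
top 70 243.0 [586.6  70.7]
top 72 249.8 [585.7  71.2]
top 74 257.4 [586.7  71. ]
```

```bash
python3 -m handwheel '[[-4,24,5,7,80],[-11,52,5,14,85],[-18,80,5,21,85],[-25,108,5,28,85],[-32,136,5,35,85],[-39,164,5,42,85],[-47,192,5,49,85],[-54,220,5,56,85],[-61,248,5,63,85],[-68,276,5,70,85]]' 40;python3 -m handwheel '[[-7,26,0,7,85],[-14,52,-5,14,85],[-21,78,-10,21,85],[-28,104,-15,28,85],[-38,130,-25,33.5,85],[-38,130,-35,33.5,85],[-38,130,-35,33.5,85]]'
python3 - <<'E'
from h import *
for n in INF:
    im=viewer.grab_frame(n); cv2.imwrite(f"pics/{n}7.png",cv2.resize(im[130:370,100:400,::-1] if n=="top" else im[180:400,300:570,::-1],None,fx=2.5,fy=2.5,interpolation=cv2.INTER_CUBIC))
E
```

```text
time: 11.65
position: [546.7, 210.5, 231.4]
tcp_rot: [-90.0, -0.0, -8.2]
contact_force: [0.9, 0.5, -0.4]
width: 84.9
time: 12.23
position: [508.0, 339.9, 194.2]
tcp_rot: [-90.0, 0.2, 25.1]
contact_force: [-0.0, -1.3, -0.6]
width: 85.2
```

View pics/scene7.png

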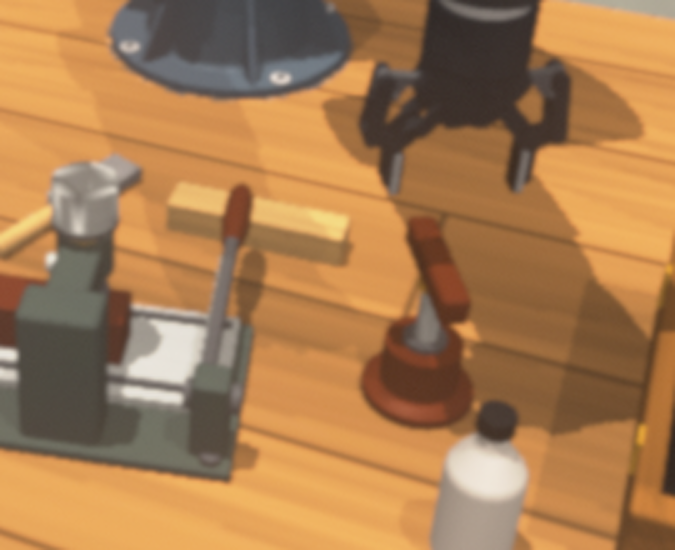

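View pics/top7.png

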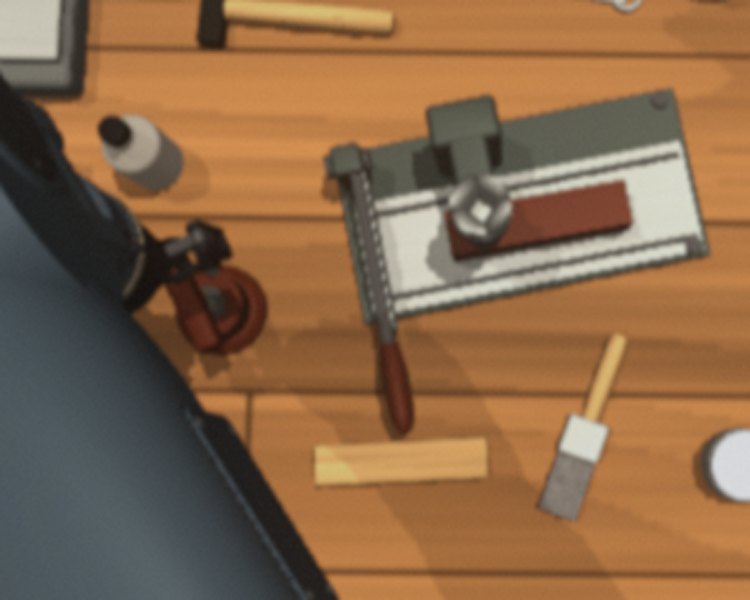

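Run:
```python
from h import *
a=np.radians(115.1); u=np.array([np.cos(a),np.sin(a),0])
s=robot.read_state(); print(s["position"],s["time"])
c=s["position"]
for k in(-45,0,45):
    for n,o in (("scene",(300,180)),("top",(100,130))):
        print(k,n,(proj(n,c+u*k+np.array([0,0,10 if k else 0]))[0]-o)*2.5)
print((proj("scene",[510,338.5,131])[0]-[300,180])*2.5)
```

```text
[509.20675504 338.66518781 196.26705619] 12.3333
-45 scene [390.28051108 190.48084912]
-45 top [210.98492732 263.67233368]
0 scene [448.1090871  200.10067606]
0 top [165.32232793 286.93465198]
45 scene [509.61777197 188.2383298 ]
45 top [112.44185033 307.40641839]
[436.16902006 268.07004786]
```

```bash
python3 -m handwheel '[[0.5,0,-20,0,85],[0.5,0,-40,0,85],[0.5,0,-60,0,85],[0.5,0,-75,0,85],[0.5,0,-84,0,85],[0.5,0,-84,0,85],[0.5,0,-84,0,85]]';python3 -m handwheel '[[0,0,0,0,40],[0,0,0,0,25],[0,0,0,0,18],[0,0,0,0,15],[0,0,0,0,15],[0,0,0,0,15],[0,0,0,0,15]]' 30
python3 - <<'E'
from h import *
n="scene"; im=viewer.grab_frame(n); cv2.imwrite(f"pics/{n}8.png",cv2.resize(im[180:400,300:570,::-1],None,fx=2.5,fy=2.5,interpolation=cv2.INTER_CUBIC))
print(robot.read_state())
E
```

```text
time: 12.92
position: [510.3, 338.8, 113.2]
tcp_rot: [-90.0, -0.0, 24.9]
contact_force: [0.2, 0.5, 0.6]
width: 85.0
time: 13.5
position: [509.9, 339.2, 112.7]
tcp_rot: [-90.0, -0.0, 25.0]
contact_force: [-1.3, -2.5, 5.5]
width: 23.7
{'time': 13.55, 'joints': array([ 3.36368304e+01,  2.79380369e+01,  3.11298802e+00,  6.51548195e+01,
       -8.05484258e-03,  8.63046567e+00]), 'dq': array([-0.07159536, -0.05271917,  0.05959522, -0.04960635,  0.05865917,
       -0.02911305]), 'tau': array([ 5.94501067e-01, -8.79285121e+01,  4.59731555e+01, -8.11760556e-01,
        2.66229054e-01, -2.26739299e-02]), 'position': array([509.90541221, 339.19971777, 112.72268069]), 'tcp_rot': array([-9.00049427e+01, -2.11124008e-02,  2.50063643e+01]), 'contact_force': array([-0.8825074 , -1.51675288,  6.55046511]), 'moment': array([-0.35575252,  0.20689556, -0.0206691 ]), 'width': 23.719358702566968}
```

View pics/scene8.png

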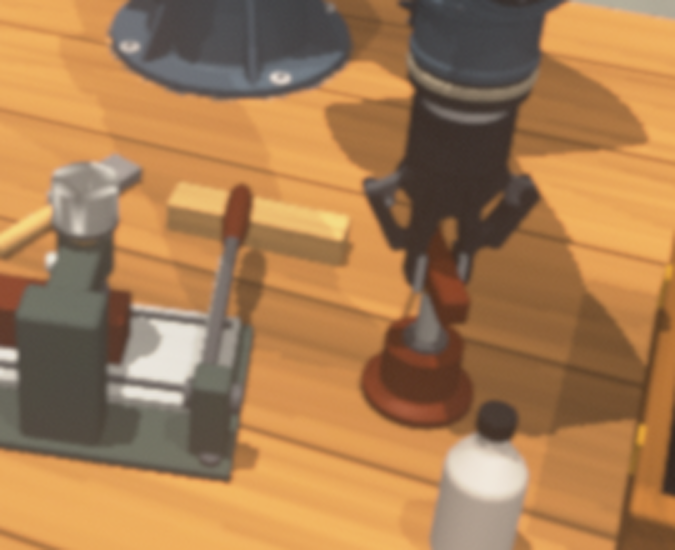

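```bash
python3 -m handwheel '[[0,0,0,0,15],[0,0,0,0,15],[0,0,8,0,15],[0,0,25,0,15],[0,0,50,0,15],[0,0,80,0,15],[0,0,110,0,15],[0,0,140,0,15],[0,0,170,0,15],[0,0,195,0,15]]' 110
python3 -m handwheel '[[0,0,0,0,15],[0,0,0,0,15]]'
python3 - <<'E'
from h import *
n="scene"; im=viewer.grab_frame(n); cv2.imwrite(f"pics/{n}9.png",cv2.resize(im[100:400,250:600,::-1],None,fx=2,fy=2,interpolation=cv2.INTER_CUBIC))
print(robot.read_state())
E
```

```text
time: 14.38
position: [509.5, 339.1, 309.7]
tcp_rot: [-90.0, -0.0, 25.0]
contact_force: [1.3, 0.7, -4.0]
width: 22.1
time: 14.55
position: [510.2, 339.6, 308.2]
tcp_rot: [-90.0, -0.1, 25.0]
contact_force: [0.2, 0.1, -4.2]
width: 22.5
{'time': 14.6, 'joints': array([3.36420044e+01, 2.74030945e+01, 3.04509233e+01, 9.30738406e+01,
       2.83129771e-03, 8.62760601e+00]), 'dq': array([ 0.0799449 ,  0.49979619, -2.207567  , -0.7453061 , -0.04714712,
       -0.07369556]), 'tau': array([ 1.89513325e-03, -9.70740509e+01,  5.23895359e+01,  7.16599133e-01,
        8.12632607e-04, -8.24379242e-06]), 'position': array([509.81316185, 339.27678587, 306.76795981]), 'tcp_rot': array([-9.00011028e+01,  2.61421609e-02,  2.50143975e+01]), 'contact_force': array([-0.3164759 , -0.11785043, -4.44916313]), 'moment': array([-0.01204952,  0.00840106,  0.03621997]), 'width': 22.620941870990446}
```

View pics/scene9.png

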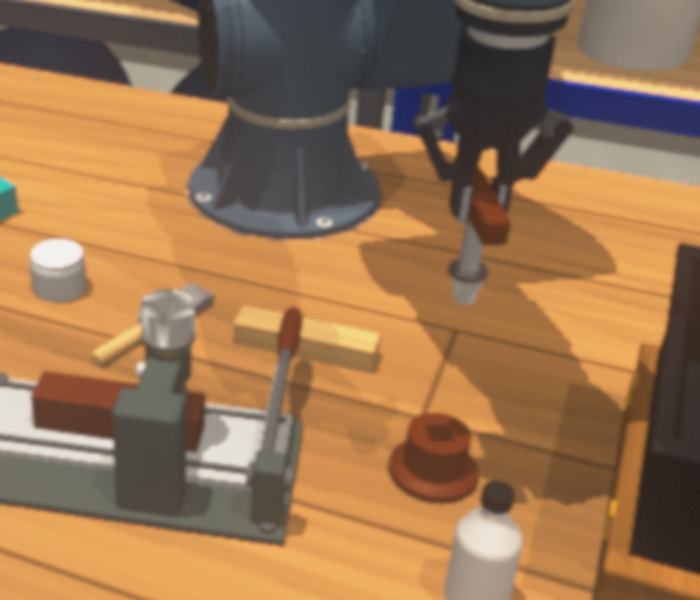

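```bash
python3 -m handwheel '[[5,-20,0,4,15],[13,-48,0,8,15],[21,-76,0,13,15],[29,-104,0,18,15],[38,-134,0,23,15],[47,-164,0,28,15],[56,-194,0,32,15],[64,-224,0,36,15],[72,-250,0,36,15],[77,-268.5,0,36,15]]' 110
python3 -m handwheel '[[0,0,0,0,15],[0,0,0,0,15],[0,0,0,0,15],[0,0,0,0,15]]'
python3 - <<'E'
from h import *
for n in INF:
    im=viewer.grab_frame(n); cv2.imwrite(f"pics/{n}10.png",im[:,:,::-1]); 
    x,y=(332,245) if n=="scene" else (290,205)
    cv2.imwrite(f"pics/{n}10z.png",cv2.resize(im[y-70:y+60,x-70:x+70,::-1],None,fx=4.5,fy=4.5,interpolation=cv2.INTER_CUBIC))
print(robot.read_state()["position"],robot.read_state()["tcp_rot"])
E
```

```text
time: 15.43
position: [586.5, 68.2, 305.5]
tcp_rot: [-89.9, 0.1, 61.0]
contact_force: [0.3, -0.3, -3.0]
width: 22.2
time: 15.77
position: [586.3, 71.5, 306.7]
tcp_rot: [-89.9, 0.0, 61.1]
contact_force: [-0.0, 0.4, -3.1]
width: 22.5
[586.50274117  71.56441741 307.13226561] [-8.99784511e+01  1.04079132e-02  6.10811816e+01]
```

View pics/scene10z.png

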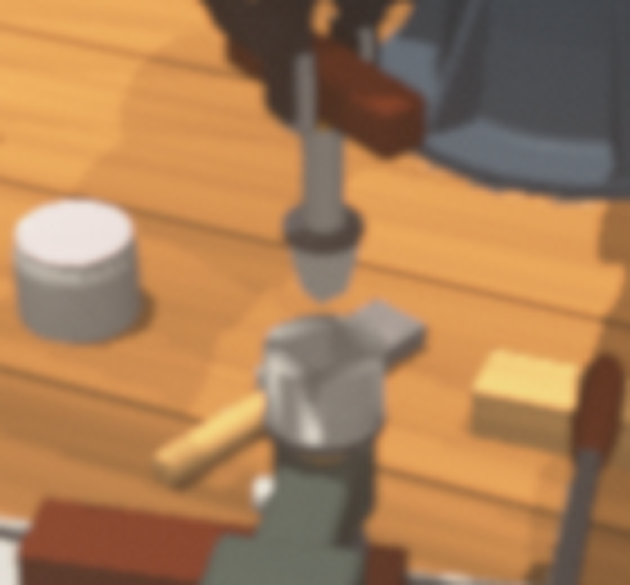

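View pics/top10z.png

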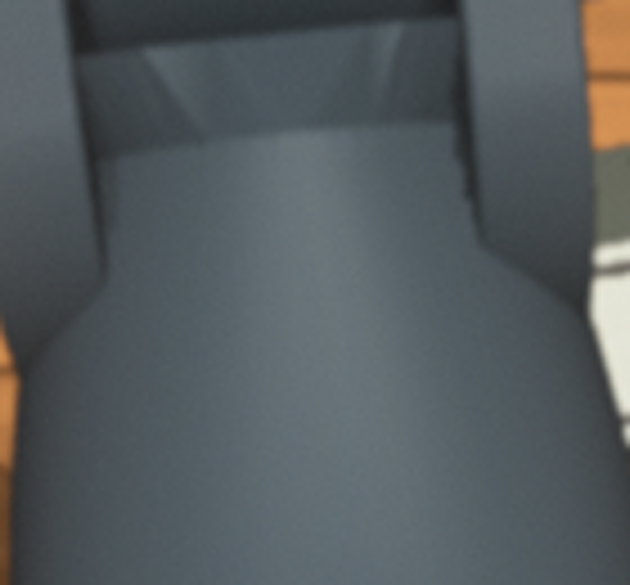

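Run:
```python
from h import *
c=np.array([262,175])
f=lambda p:(proj("scene",p)[0]-c)*4.5
s=robot.read_state()["position"]
b=s[2]-112.7+26
print("tip",f([s[0],s[1],b]),"collar",f([s[0],s[1],b+30]),f([s[0],s[1],b+36]))
for x in(583,586,589): print(x,"rim far",f([x-26.5,70.8,190.8]),"near",f([x+26.5,70.8,190.8]),"bottom near",f([x+27,70.8,151]),"ctr",f([x,70.8,190.8]))
```

```text
tip [323.00614836 290.18578387] collar [322.6099477  231.36805362] [322.52922293 219.38410675]
583 rim far [348.81600831 310.60183663] near [300.31809008 374.36306801] bottom near [300.81329999 448.63950824] ctr [324.99473304 341.92016739]
586 rim far [346.16078923 314.09270891] near [297.46856057 378.10940429] bottom near [298.02073803 452.46055148] ctr [322.24493136 345.53538939]
589 rim far [343.4951097  317.59733376] near [294.60740037 381.87103168] bottom near [295.21700227 456.29688376] ctr [319.4841048  349.16510604]
```

```bash
python3 -m handwheel '[[-0.5,-0.5,-10,0,15],[-0.5,-0.5,-20,0,15],[-0.5,-0.5,-28,0,15],[-0.5,-0.5,-34,0,15],[-0.5,-0.5,-40,0,15],[-0.5,-0.5,-40,0,15]]' 110
python3 -m handwheel '[[0,0,-4,0,15],[0,0,-8,0,15],[0,0,-8,0,15]]'
```

```text
time: 16.37
position: [585.9, 70.4, 266.3]
tcp_rot: [-89.9, 0.0, 61.0]
contact_force: [0.1, 0.7, -4.1]
width: 22.2
time: 16.62
position: [586.2, 70.2, 258.8]
tcp_rot: [-90.0, 0.0, 61.0]
contact_force: [-0.0, 0.3, -4.4]
width: 22.5
```

```bash
python3 -m handwheel '[[0,0,-3,0,15],[0,0,-6,0,15],[0,0,-6,0,15]]'; python3 -m handwheel '[[0,0,-2,0,15],[0,0,-4,0,15],[0,0,-4,0,15]]'
python3 - <<'E'
from h import *
print(robot.read_state())
E
```

```text
time: 16.87
position: [586.3, 70.3, 252.9]
tcp_rot: [-90.0, -0.0, 61.0]
contact_force: [0.3, 0.9, -4.5]
width: 22.5
time: 17.12
position: [586.3, 70.7, 249.2]
tcp_rot: [-90.0, -0.0, 61.0]
contact_force: [-0.2, 5.0, -3.9]
width: 22.2
{'time': 17.1167, 'joints': array([ 6.84617483e+00,  2.32937772e+01,  1.58157467e+01,  8.25174148e+01,
        4.94191357e-02, -5.41808335e+01]), 'dq': array([ 0.01784164,  0.17873126,  0.52429411,  1.30485819, -2.74729359,
        0.13586043]), 'tau': array([-2.65469804e+00, -8.83245707e+01,  4.94070697e+01,  7.21787587e-01,
       -1.68217052e+00, -5.93246170e-02]), 'position': array([586.27899283,  70.66295381, 249.17380589]), 'tcp_rot': array([-8.99747718e+01, -4.27379571e-02,  6.10270009e+01]), 'contact_force': array([-0.16129682,  4.96375571, -3.88493614]), 'moment': array([ 5.07829239e-01, -1.84268311e-04, -1.17152797e-02]), 'width': 22.21095174822479}
```

```bash
python3 -m handwheel '[[0,0.8,-0.7,0,15],[0,0.8,-1.4,0,15],[0,0.8,-1.4,0,15]]'; python3 -m handwheel '[[0,0,-0.7,0,15],[0,0,-1.2,0,15],[0,0,-1.2,0,15]]'
python3 - <<'E'
from h import *
n="scene"; im=viewer.grab_frame(n); x,y=(332,245);cv2.imwrite(f"pics/{n}11z.png",cv2.resize(im[y-70:y+60,x-70:x+70,::-1],None,fx=4.5,fy=4.5,interpolation=cv2.INTER_CUBIC))
E
```

```text
time: 17.37
position: [586.4, 71.1, 248.3]
tcp_rot: [-90.0, -0.0, 61.0]
contact_force: [-1.1, 4.1, 2.0]
width: 22.0
time: 17.62
position: [586.5, 71.1, 247.6]
tcp_rot: [-90.1, -0.1, 61.0]
contact_force: [-2.5, 3.4, 8.2]
width: 22.6
```

View pics/scene11z.png

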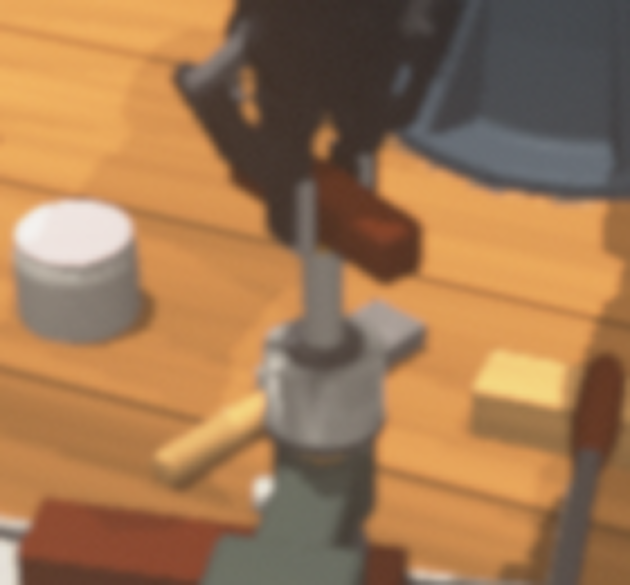

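```bash
python3 -m handwheel '[[0,0.4,-0.6,0,15],[0,0.4,-1.0,0,15],[0,0.4,-1.0,0,15],[0,0.4,-1.0,0,15]]'; python3 -c "
from cell import robot; s=robot.read_state(); print(s['moment'],s['position'],s['contact_force'])"
```

```text
time: 18.0
position: [586.7, 71.3, 247.4]
tcp_rot: [-90.1, -0.1, 61.0]
contact_force: [-3.2, 2.1, 16.6]
width: 22.6
[ 0.39684349  0.99539966 -0.20083577] [586.66622178  71.33215169 247.39426765] [-3.20287788  2.14486549 16.62500108]
```

```bash
python3 -m handwheel '[[0,0,-0.2,-4,15],[0,0,-0.5,-9,15],[0,0,-0.8,-14,15],[0,0,-1.1,-19,15],[0,0,-1.4,-24,15],[0,0,-1.7,-29,15],[0,0,-1.7,-30,15]]' 110; python3 -c "
from cell import robot; s=robot.read_state(); print(s['moment'],s['position'],s['contact_force'])"
```

```text
time: 18.58
position: [586.6, 71.5, 245.7]
tcp_rot: [-90.0, -0.1, 30.7]
contact_force: [-4.2, 2.8, 16.9]
width: 22.5
[0.43008034 1.42985199 0.07000889] [586.61693539  71.53341732 245.71000206] [-4.17224065  2.84992296 16.9048023 ]
```

```bash
python3 -m handwheel '[[-0.2,0,-0.2,-4,15],[-0.4,0,-0.5,-9,15],[-0.6,0,-0.8,-14,15],[-0.6,0,-1.1,-19,15],[-0.6,0,-1.4,-24,15],[-0.6,0,-1.7,-29,15],[-0.6,0,-1.7,-30,15]]' 110; python3 -c "
from cell import robot; s=robot.read_state(); print(s['moment'],s['position'],s['contact_force'])"
```

```text
time: 19.17
position: [586.4, 71.6, 244.1]
tcp_rot: [-90.0, -0.2, 0.7]
contact_force: [0.2, 3.4, 15.9]
width: 22.4
[ 0.9378052  -0.39287549  0.06637484] [586.39067041  71.6328192  244.08008887] [ 0.20917256  3.37286682 15.88358754]
```

```bash
python3 -m handwheel '[[0,0,-0.2,-4,15],[0,0,-0.5,-9,15],[0,0,-0.8,-14,15],[0,0,-1.1,-19,15],[0,0,-1.4,-24,15],[0,0,-1.7,-29,15],[0,0,-1.95,-34,15],[0,0,-1.95,-35,15],[0,0,-1.95,-35,15]]' 110; python3 -c "
from cell import robot; s=robot.read_state(); print(s['moment'],s['position'],s['contact_force'])"
```

```text
time: 19.92
position: [586.5, 71.8, 242.2]
tcp_rot: [-89.8, -0.1, -34.1]
contact_force: [-1.5, 4.6, 16.0]
width: 22.6
[ 1.25576887  0.43624661 -0.12509837] [586.51754947  71.78440852 242.17028867] [-1.47616627  4.56244423 15.95125602]
```

```bash
python3 -m handwheel '[[0,0,0.3,0,15],[0,0,0.5,0,15],[0,0,0.5,0,15],[0,0,0.5,0,15],[0,0,0.5,0,15],[0,0,0.5,0,15]]' 110; python3 -c "
from cell import robot; s=robot.read_state(); print(s['moment'],s['position'],s['contact_force'],s['tcp_rot'])"
python3 - <<'E'
from h import *
n="scene"; im=viewer.grab_frame(n); x,y=(332,265);cv2.imwrite(f"pics/{n}12z.png",cv2.resize(im[y-80:y+80,x-90:x+90,::-1],None,fx=3.7,fy=3.7,interpolation=cv2.INTER_CUBIC))
E
```

```text
time: 20.42
position: [586.4, 71.8, 242.2]
tcp_rot: [-89.9, -0.1, -34.0]
contact_force: [-0.4, 4.7, 11.2]
width: 22.5
[ 1.2455365   0.12473492 -0.14015137] [586.43548972  71.82203413 242.219872  ] [-0.38499286  4.67604181 11.24368096] [-89.86781728  -0.10089573 -33.97710473]
```

View pics/scene12z.png

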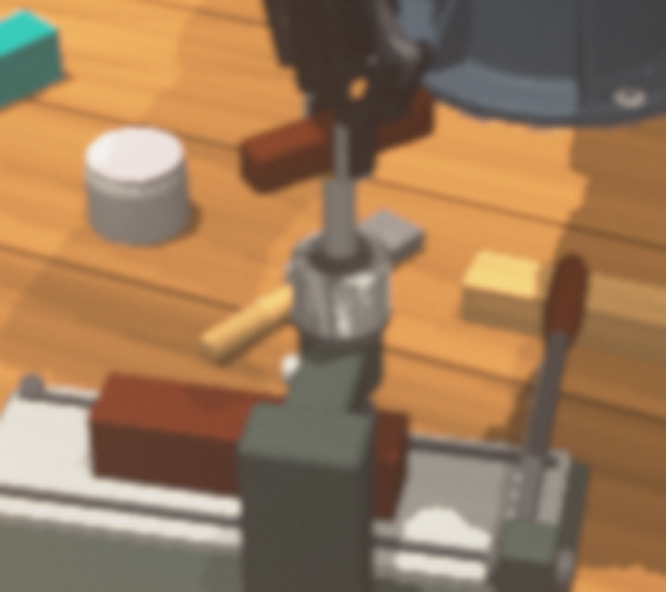

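```bash
python3 -m handwheel '[[0,0,4,0,15],[0,0,12,0,15],[0,0,25,0,15],[0,0,40,0,15],[0,0,55,0,15],[0,0,70,0,15],[0,0,72,0,15]]' 110; python3 -m handwheel '[[-4,20,0,6,15],[-12,48,0,12,15],[-20,77,0,18,15],[-28,106,0,24,15],[-36,135,0,30,15],[-44,164,0,36,15],[-52,193,0,42,15],[-60,222,0,48,15],[-68,248,0,54,15],[-76.5,267.5,0,59,15]]' 110; python3 -m handwheel '[[0,0,0,0,15],[0,0,0,0,15],[0,0,0,0,15],[0,0,0,0,15]]'
```

```text
time: 21.05
position: [586.1, 71.1, 315.3]
tcp_rot: [-89.9, -0.1, -34.0]
contact_force: [1.4, 0.9, -2.5]
width: 22.8
time: 21.88
position: [508.4, 340.6, 311.8]
tcp_rot: [-90.0, 0.1, 25.4]
contact_force: [1.4, -0.2, -3.4]
width: 22.7
time: 22.22
position: [509.5, 338.0, 312.7]
tcp_rot: [-90.0, 0.0, 24.9]
contact_force: [0.5, -0.6, -3.4]
width: 22.2
```

```bash
python3 -m handwheel '[[0.2,0.8,-30,0,15],[0.2,0.8,-60,0,15],[0.2,0.8,-90,0,15],[0.2,0.8,-115,0,15],[0.2,0.8,-135,0,15],[0.2,0.8,-150,0,15],[0.2,0.8,-162,0,15],[0.2,0.8,-162,0,15],[0.2,0.8,-162,0,15],[0.2,0.8,-162,0,15]]' 110
python3 - <<'E'
from h import *
for n in INF:
    im=viewer.grab_frame(n); cv2.imwrite(f"pics/{n}13.png",cv2.resize(im[130:370,100:400,::-1] if n=="top" else im[180:400,300:570,::-1],None,fx=2.5,fy=2.5,interpolation=cv2.INTER_CUBIC))
E
```

```text
time: 23.05
position: [510.0, 339.4, 151.9]
tcp_rot: [-90.0, -0.1, 25.0]
contact_force: [0.5, -0.9, -3.2]
width: 22.2
```

View pics/scene13.png

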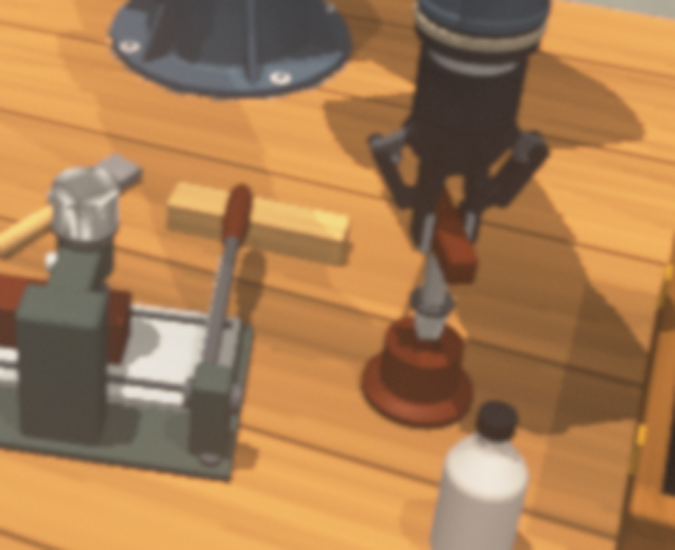

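View pics/top13.png

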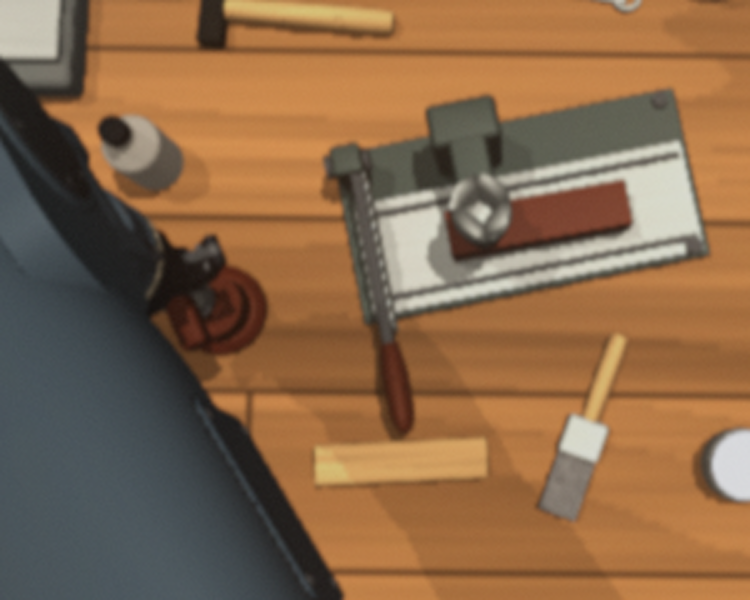

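```bash
python3 -m handwheel '[[0,0,-10,0,15],[0,0,-20,0,15],[0,0,-28,0,15],[0,0,-34,0,15],[0,0,-36,0,15],[0,0,-36,0,15]]' 110;python3 -m handwheel '[[0,0,-1.3,0,15],[0,0,-2.6,0,15],[0,0,-2.6,0,15]]' 110
```

```text
time: 23.65
position: [509.2, 339.4, 114.2]
tcp_rot: [-90.0, 0.0, 25.0]
contact_force: [0.5, -1.7, -3.7]
width: 22.3
time: 23.9
position: [509.7, 339.6, 113.0]
tcp_rot: [-90.0, -0.0, 25.0]
contact_force: [-0.8, -3.6, 4.0]
width: 22.4
```

```bash
python3 -m handwheel '[[0,-0.2,-0.8,0,15],[0,-0.2,-0.8,0,15],[0,-0.2,-0.8,0,15]]' 110;python3 -m handwheel '[[0,0,0.8,0,15],[0,0,0.8,0,35],[0,0,0.8,0,50],[0,0,0.8,0,60],[0,0,0.8,0,75],[0,0,0.8,0,80]]' 60
python3 - <<'E'
from h import *
n="scene"; im=viewer.grab_frame(n); cv2.imwrite(f"pics/{n}14.png",cv2.resize(im[180:400,300:570,::-1],None,fx=2.5,fy=2.5,interpolation=cv2.INTER_CUBIC))
E
```

```text
time: 24.15
position: [509.9, 339.6, 113.0]
tcp_rot: [-90.0, -0.1, 25.0]
contact_force: [-2.1, -6.4, 12.1]
width: 22.5
time: 24.65
position: [509.4, 339.6, 112.3]
tcp_rot: [-90.0, -0.0, 25.0]
contact_force: [0.3, 0.3, 0.3]
width: 79.9
```

View pics/scene14.png

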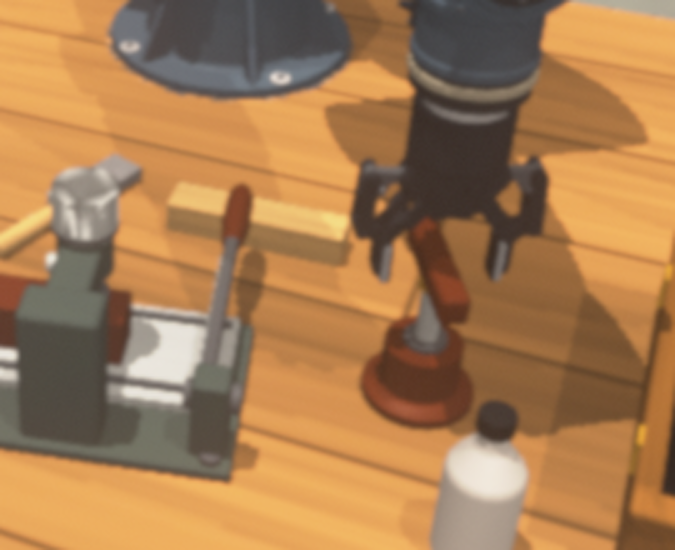

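```bash
python3 -m handwheel '[[0,0,25,0,85],[0,0,60,0,85],[0,0,95,0,85],[0,-10,120,-7,85],[7,-40,130,-14,85],[15,-72,130,-21,85],[23,-104,130,-28,85],[31,-136,130,-35,85],[39,-168,130,-42,85],[47,-200,130,-49,85]]' 60
python3 -m handwheel '[[8,-28,0,-7,80],[16,-56,0,-14,75],[23,-84,0,-21,70],[30,-112,0,-28,70],[38,-140,0,-35,70],[45,-160,0,-42,70],[51,-168,0,-49,70],[51,-168,0,-54.5,70],[51,-168,0,-54.5,70],[51,-168,0,-54.5,70]]'
python3 - <<'E'
from h import *
for n in INF:
    im=viewer.grab_frame(n); cv2.imwrite(f"pics/{n}15.png",cv2.resize(im[150:380,200:480,::-1],None,fx=2.6,fy=2.6,interpolation=cv2.INTER_CUBIC))
print(robot.read_state()["position"])
E
```

```text
time: 25.53
position: [556.5, 138.0, 242.4]
tcp_rot: [-90.0, -0.0, -24.3]
contact_force: [0.0, 0.2, -0.3]
width: 85.1
time: 26.37
position: [607.4, -28.4, 242.2]
tcp_rot: [-90.0, 0.0, -78.3]
contact_force: [-0.7, 1.1, 0.3]
width: 69.8
[607.29520803 -28.06188273 242.38191057]
```

View pics/scene15.png

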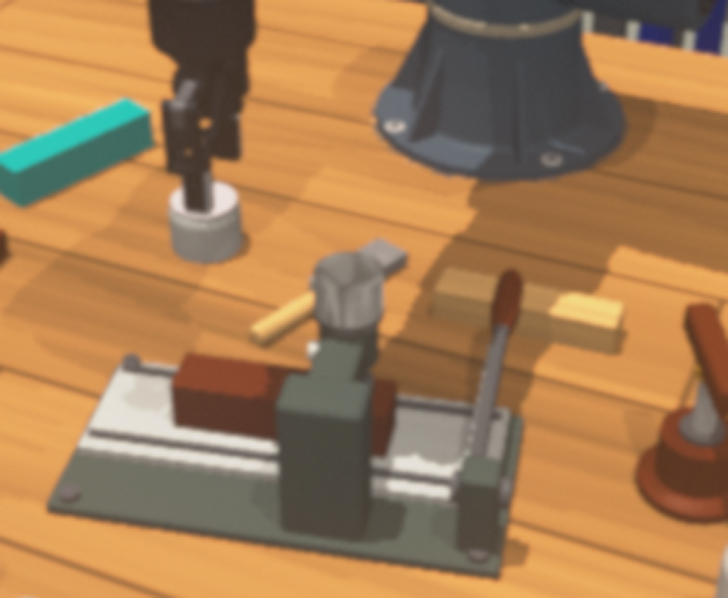

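```bash
cat > s3.py <<'E'
from sock import *
im=viewer.grab_frame("scene")
for o in scan("scene",im,586.5,71,185.5,range(0,90,6)): print(*o)
E
python3 s3.py 2>/dev/null
```

```text
0 44.0 [584.1  76.2]
6 52.5 [584.6  76.6]
12 61.4 [587.5  76.8]
18 66.2 [584.   73.8]
24 66.5 [585.8  75.6]
30 64.4 [587.2  70.8]
36 57.0 [586.5  70.7]
42 50.5 [586.1  71. ]
48 45.2 [586.3  71.7]
54 41.3 [587.5  73.2]
60 37.0 [585.3  73.8]
66 30.8 [585.1  74.1]
72 32.7 [585.  75.]
78 34.3 [585.2  75.3]
84 38.9 [584.1  76.2]
```

```bash
python3 -m handwheel '[[0,0,-35,0,65],[0,1,-70,0,65],[0,1,-105,0,65],[0,1,-140,0,65],[0,1,-170,0,65],[0,1,-190,0,65],[0,1,-203.5,0,65],[0,1,-203.5,0,65],[0,1,-203.5,0,65]]' 60; python3 -m handwheel '[[0,0,0,0,50],[0,0,0,0,40],[0,0,0,0,35],[0,0,0,0,35],[0,0,0,0,35],[0,0,0,0,35]]' 40;python3 - <<'E'
from h import *
for n in INF:
    im=viewer.grab_frame(n); cv2.imwrite(f"pics/{n}16.png",cv2.resize(im[150:380,200:480,::-1],None,fx=2.6,fy=2.6,interpolation=cv2.INTER_CUBIC))
E
```

```text
time: 27.27
position: [607.1, -27.1, 38.9]
tcp_rot: [-90.0, 0.0, -78.4]
contact_force: [-0.2, -0.7, 1.1]
width: 64.9
time: 27.77
position: [608.4, -27.4, 40.5]
tcp_rot: [-89.9, -0.0, -78.5]
contact_force: [-0.7, 1.0, 7.0]
width: 44.6
```

View pics/scene16.png

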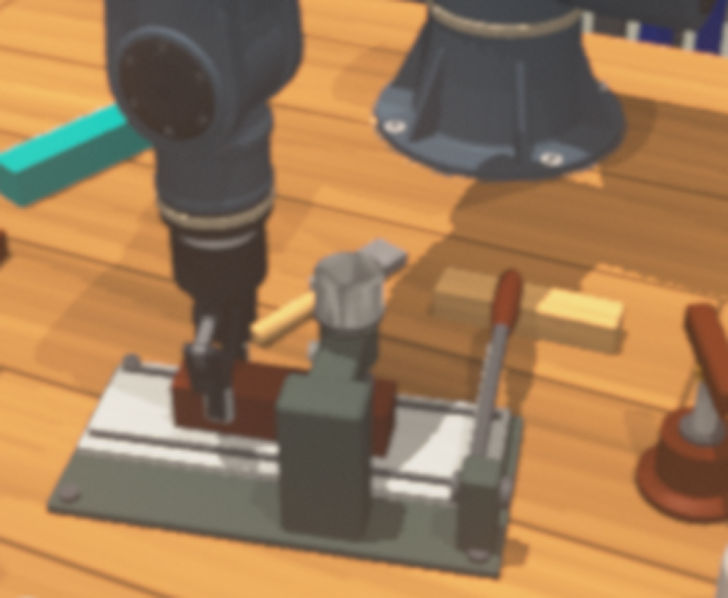

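```bash
python3 -m handwheel '[[0.5,-2,0,0,35],[1.1,-5,0,0,35],[1.7,-8,0,0,35],[2.3,-11,0,0,35],[2.9,-14,0,0,35],[3.5,-17,0,0,35],[4.2,-20,0,0,35],[4.9,-24,0,0,35],[5.7,-28,0,0,35],[6.5,-32,0,0,35]]' 60
```

```text
time: 28.7
position: [614.7, -57.9, 40.5]
tcp_rot: [-89.8, 0.1, -78.4]
contact_force: [-2.9, 13.7, 10.0]
width: 44.2
```

```bash
python3 -m handwheel '[[0.8,-4,0,0,35],[1.6,-8,0,0,35],[2.4,-12,0,0,35],[3.2,-16,0,0,35],[4,-20,0,0,35],[4.8,-24,0,0,35],[5.6,-28,0,0,35],[6.5,-32,0,0,35],[7.4,-36,0,0,35],[8.6,-42,0,0,35]]' 60; python3 -m handwheel '[[0,0,0,0,35],[0,0,0,0,35]]'
python3 - <<'E'
from h import *
for n in INF:
    im=viewer.grab_frame(n); cv2.imwrite(f"pics/{n}17.png",cv2.resize(im[150:380,200:480,::-1],None,fx=2.6,fy=2.6,interpolation=cv2.INTER_CUBIC))
E
```

```text
time: 29.53
position: [623.5, -100.7, 40.5]
tcp_rot: [-89.9, 0.0, -78.4]
contact_force: [-0.7, 6.6, 7.3]
width: 44.1
time: 29.7
position: [623.7, -102.0, 40.6]
tcp_rot: [-89.8, -0.1, -78.5]
contact_force: [0.2, -2.6, 5.0]
width: 43.8
```

View pics/scene17.png

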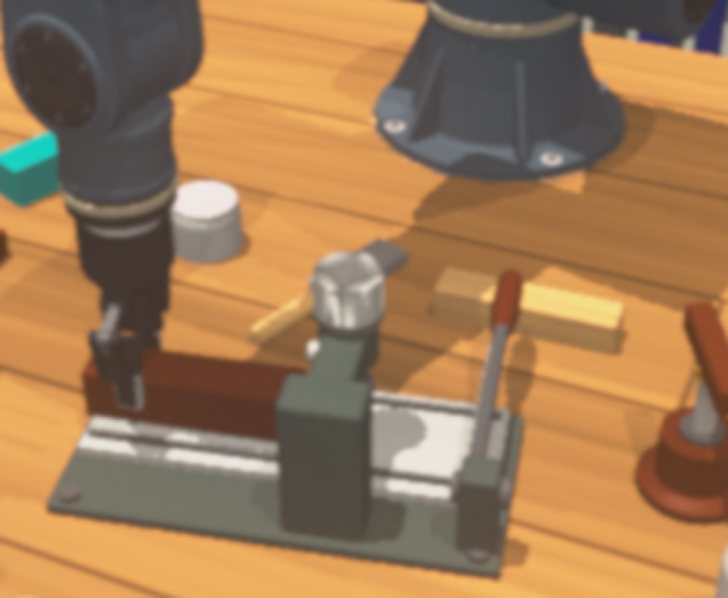

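View pics/top17.png

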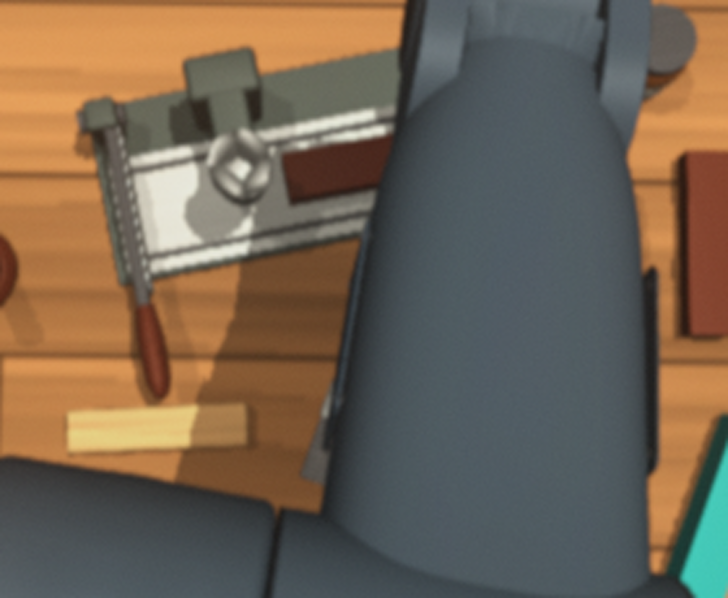

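```bash
python3 -m handwheel '[[0,0,0,0,45],[0,0,0,0,55],[0,0,0,0,62],[0,0,0,0,65],[0,0,0,0,65]]' 40; python3 -m handwheel '[[0,0,15,0,68],[0,-5,40,0,68],[0,-15,75,0,70],[-10,-40,110,0,70],[-30,-75,140,0,70],[-55,-110,160,0,70],[-80,-145,170,0,70],[-110,-180,170,0,70],[-140,-210,170,0,70],[-170,-240,170,0,70]]'; python3 -m handwheel '[[0,0,0,0,70],[0,0,0,0,70]]'
python3 - <<'E'
from fit0 import *
import pickle
MM={}
for n in INF:
    im=viewer.grab_frame(n); cv2.imwrite(f"pics/{n}18.png",im[:,:,::-1])
    for t in("tall_block","driver"):
        MM[n,t]=spotter.trace(n,t); print(n,t,[(x["extent"],round(x["score"],2)) for x in MM[n,t]])
pickle.dump(MM,open("d1.pkl","wb"))
print(robot.read_state()["position"],robot.read_state()["contact_force"])
E
```

```text
time: 30.22
position: [622.4, -101.4, 38.8]
tcp_rot: [-90.0, 0.0, -78.5]
contact_force: [0.4, 0.7, -0.0]
width: 65.2
time: 31.05
position: [467.9, -325.8, 209.0]
tcp_rot: [-90.0, -0.0, -78.5]
contact_force: [0.7, -0.6, -0.8]
width: 70.1
time: 31.22
position: [467.7, -325.9, 208.8]
tcp_rot: [-90.0, -0.0, -78.7]
contact_force: [0.9, -0.4, -0.1]
width: 70.1
scene tall_block [([230.9, 281.6, 316.3, 319.8], 0.81), ([196.9, 187.9, 263.0, 227.6], 0.74)]
scene driver [([457.5, 265.8, 488.3, 323.9], 0.94), ([369.7, 253.9, 439.5, 285.2], 0.64), ([296.0, 242.6, 357.5, 280.4], 0.59), ([217.1, 248.3, 399.9, 376.0], 0.48)]
top tall_block [([458.8, 309.6, 500.7, 359.1], 0.65), ([309.5, 197.7, 381.2, 228.5], 0.58)]
top driver [([156.2, 221.9, 192.2, 271.4], 0.57)]
[ 469.9 -323.6  208.4] [-0.1 -0.7  0.1]
```

View pics/scene18.png

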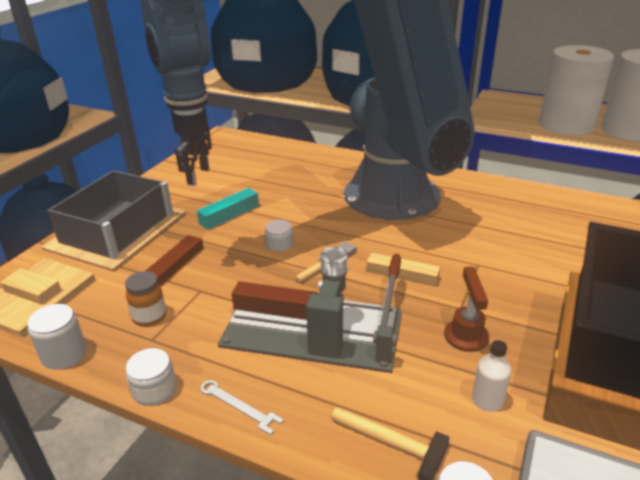

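View pics/top18.png

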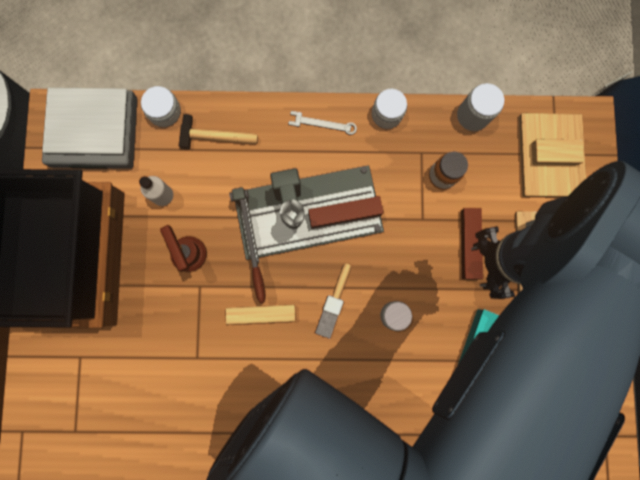

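```bash
cat > c.py <<'E'
from sock import *
MM=pickle.load(open("d1.pkl","rb"))
B=box(-90,90,-22.5,22.5,22,68)
for c in (["scene","top"],["top"]):
    p,f=fitmask([612,-58,1.77],B,{k:MM[k,"tall_block"][0 if k=="scene" else 1]["region"] for k in c})
    d=p[:2]-[586.5,71]; a=np.radians(11.6); print(c,p,np.degrees(p[2]),f,"slicer xy",d@[np.cos(a),np.sin(a)],d@[-np.sin(a),np.cos(a)])
for n in INF:
    im=viewer.grab_frame(n)
    for o in scan(n,im,586.5,71,185.5,range(30,90,5)): print(n,*o)
print(robot.read_state()["time"])
E
python3 c.py 2>/dev/null
```

```text
['scene', 'top'] [612.7 -59.6   1.8] 100.7054372281782 278.98712158203125 slicer xy -0.5670305081796969 -133.25275614984284
['top'] [612.  -55.8   1.8] 100.76213075715297 23.292930603027344 slicer xy -0.4798768703091918 -129.36126693681624
scene 30 140.6 [587.   70.5]
scene 35 127.9 [587.5  70.2]
scene 40 134.7 [587.9  71.6]
scene 45 124.5 [587.5  70. ]
scene 50 110.2 [587.6  70.4]
scene 55 111.5 [588.   70.2]
scene 60 110.1 [587.4  70.5]
scene 65 116.1 [587.9  70.3]
scene 70 119.7 [587.5  70.3]
scene 75 130.5 [587.7  70.8]
scene 80 137.6 [587.   70.4]
scene 85 146.0 [586.9  70.4]
top 30 354.7 [586.6  71.5]
top 35 336.4 [586.4  72.4]
top 40 310.2 [587.   72.1]
top 45 285.6 [586.8  71.7]
top 50 280.2 [586.1  72. ]
top 55 275.4 [586.9  71.5]
top 60 290.4 [586.8  71.9]
top 65 295.0 [586.3  71.8]
top 70 321.9 [586.2  71.9]
top 75 352.4 [585.9  71.6]
top 80 371.0 [586.4  71.1]
top 85 390.8 [585.6  71.1]
31.6167
```

```bash
python3 -c "
from cell import robot
print(robot.finish_job()); s=robot.read_state(); print(s['time'],s['contact_force'])"
```

```text
the job is handed in; nothing more can be done
None
the job is handed in; nothing more can be done
```

I finished the whole sequence and handed the job in at about 31.6 s on the clock, against the 72 s limit. It reports no verdict. I laid the taller block under the foot and seated the driver in the screw head. I turned it 95° clockwise, put the driver back in its stand and drew the block out about 76 mm towards the infeed side.

- **Block:** the pose fit puts its centre about 130 mm before the screw axis and about 0 mm off the middle line. It is roughly 1° off lengthwise, and its near end is about 40 mm from the axis, clear of the foot. The fit using both cameras was noticeably worse than the top camera alone, but the two agreed within 4 mm.
- **Screw:** the driver's final heading gives about 2.35 rad. A check on the socket in the pictures gave about 55° heading, or 2.4 rad, good to about 5°. Both are inside 1.93 to 2.70.
- **Foot force:** I could not measure it directly. From the screw angle it should be about 5 N. While I drew the block under the foot I felt up to 14 N of pull, and it eased once the block came free; that figure includes the bed's friction.
- **Driver:** it sat down at the same height as before (TCP 113.0 mm, against 112.7 mm when first gripped). It looks upright and home in the last picture.
- **Other things:** none of the bystanders visibly moved in the last pictures, though I did not measure them. The gripper was clear of everything at hand-in.
- **Camera disagreement:** early on the top camera showed the block about 4 mm off from the robot's own position. The scene camera agreed with the robot, so I relied on that camera and the force readings for the fits.

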